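Turn the zoom eyepiece over and park it between the cap and the T-adapter

TASK

The silver zoom eyepiece was left standing upside down on its black rubber eyecup. Lay it on its side in the blue cradle, lengthwise on its two rails, and let go; then take it again and set it gently on the bench the right way up, chrome barrel down, on the line between the orange collimation cap and the brass T-adapter and midway between them. Leave everything else where it is.

Things in the scene. Friction and masses are not known exactly. Their poses are not given: they have to be found in the camera images.
- eyepiece: silver zoom eyepiece, stepped round solid 102 mm long, 0.2-0.4 kg. Origin: centre of the eyecup's end face; z axis runs from eyecup to barrel. Black rubber eyecup 40 mm dia. (z 0-20 mm), silver body 48 dia. with two dark bands (z 20-70), chrome barrel 32 dia., flat end (z 70-102). Starts standing on the eyecup, z up; right way up means z down, origin 102 mm above the bench
- eyepiece_mid (a point): point on the eyepiece's axis 45 mm from the eyecup end, in the silver body, at the balance point; same axes as the eyepiece
- cradle: blue cradle fixed to the bench: base plate 60 x 48 x 6 mm, two parallel upright rails, each 36 mm long (along its x axis), 5 mm thick, tops 22 mm above the bench, 30 mm clear between them. Origin: centre of the underside, on the bench. The eyepiece's silver body rests on both rail tops, its axis parallel to them (either end first)
- cradle_seat (a point): point 40.5 mm above the bench over the middle of the cradle, where the axis of the silver body comes to lie; same axes as the cradle (x along the rails)
- cap: orange collimation cap, round, 44 mm dia., 24 mm high, with a small dark hole in the middle of the top; stands on the bench, origin at the centre of its underside; 60 g
- t_adapter: brass T-adapter, round, flange 44 mm dia. x 10 mm below and a 32 mm dia. tube above, 38 mm high; stands on the bench 170 to 230 mm (centre to centre) from the cap, origin at the centre of its underside; 180 g
- short_eyepiece: bystander: short black eyepiece standing on a chrome barrel, 40 mm dia., 52 mm high, origin at the underside
- filter_case: bystander: flat white case 60 x 60 x 18 mm with an amber disc on top, origin at the underside
- blower: bystander: black rubber bulb 60 mm dia. with a red nozzle, 100 mm high, origin at the underside
- driver: bystander: screwdriver 170 mm long lying on the bench along its x axis
- bin (a joint): bystander: tilt of the small steel bin on its pivot pin at the far side, rad, 0 is level
- rocker_edge (a point): bystander: edge of the black rocker switch, 34 x 24 mm, on top of the grey bench-light housing at the far side, 60 mm above the bench

How it is judged:
By the outcome, as a careful person would: the job done as asked, in the order asked, and still so for the second after the job is handed in, with the robot touching nothing.
It also fails if it takes over 59 s, if anything falls off the work surface, if the arm or the gripper's body presses on something with over 40 N, if the wrist force passes 120 N, or if a joint passes its speed limit or range.

ROBOT

A 7-joint arm with a two-finger parallel gripper is mounted at the origin on the work surface. World frame = base frame: x ahead of the robot, y to its left, z up, the work surface at z = 0. Lengths are in mm, angles in rad, forces in N, time in s.
With the tool pointing down it reaches from about 400 to 875 mm from the base axis. Payload 4.4 kg.
Tool frame: the origin (TCP) lies midway between the tips of the shut fingers; the grasp point (between the pads) lies 19 mm behind it; x points along the fingers, z is the direction in which the jaws open and shut, and the axes are right-handed (so a half turn about x gives the same grasp; the last joint's range is limited). The gripper opens to 85 mm and grips with 20 to 120 N. Pads are 22 mm wide; open, the fingers measure 114 mm over their backs; the gripper's body (76 mm by 85 mm) begins 54 mm behind the grasp point. The pads swing forward as they close: fully open they stand 13 mm farther back than shut.
Start: joints at [-1.341, 0.628, 0.038, 1.517, -0.027, 0.996, -0.02], TCP at [189.454, 621.792, 231.313] pointing down, gripper open.
Joint ranges: [-3.06, 3.06], [-0.37, 2.12], [-1.25, 1.32], [0.18, 2.47], [-1.1, 4.24], [0.23, 1.98], [-2.94, 2.94]. Speed limits (rad/s): [2.57, 2.57, 3.14, 3.14, 3.14, 3.14, 3.14].

INTERFACE

Orientations are given as [roll, pitch, yaw] about the fixed x, y, z axes, in that order (R = Rz(yaw) Ry(pitch) Rx(roll)).
In Python, from cell import ctrl gives the robot as it stands. The module is installed in compiled form; this text tells all that it offers.
- The arm moves only by the tool servo_tool, never from a script. Its argument "rows" is a list of rows, each an object of numbers: "dx", "dy", "dz": the shift along the tool's x, y, z in units of 750 mm (1.0 is 750 mm); "wx", "wy", "wz": the turn, a rotation vector about the tool's x, y, z in units of 6 degrees (1.0 is 6 degrees); "fingers": the closure, from 0 (fully open) to 1 (shut). In form: [{"dx": .., "dy": .., "dz": .., "wx": .., "wy": .., "wz": .., "fingers": ..}, ...]. A call has 1 to 5 rows; each row shifts and turns the commanded pose from where the row before left it, along the tool's axes as they then stand; what a row does not reach is not made up. A row lasts 1/8 s, in which the tool goes at most 62.5 mm and 10.7 degrees, less where a joint would pass 70% of its speed; a pose out of reach is approached as far as the arm can. A call with a number of a shift or a turn outside -1 to 1 is refused whole. A call with a gripper value outside its range is refused whole. The fingers move at their own pace and stop on an object; the grip force is fixed at half the most. Time passes only in rows, so rows that do not move let the fingers close. It gives the time, the measured TCP pose, the force and the opening at its end, in the units of the state.
- ctrl.read_state(): the state, without advancing time (a new reading comes with each control period).
- ctrl.get_image(name): name is "side" or "top" or "wrist"; returns the picture (480x640x3 uint8, red, green, blue); there is no depth.
- ctrl.camera_info(name): a dict with "fovy" (degrees; the focal length in pixels is half the picture's height over the tangent of half this angle, whatever the lens; pixels are square), "cx", "cy" (the principal point, pixels), "R" (3x3) and "t" (3): a world point X has camera coordinates R X + t. Camera axes: x right, y down, z forward; pixel columns grow to the right and rows downward; lengths in mm; the calibration is good to about 2 mm. The wrist camera is an equidistant fisheye: a pixel r from the principal point sees the ray r / f radians off the axis. A picture is of the moment at which its call begins: read the wrist's pose just before it. camera_info takes no time and is no camera call; for the wrist camera it gives the pose at the moment of the call.
- ctrl.finish_job(): hands the job in, once; it reports no verdict.
Trained networks look in the newest picture that a camera, given by its name, has taken for a name from the list of things; names that differ only in an ending like _2 or _b are one class to them, and where a whole thing is asked for, a point or a joint stands for the part that bears it (a point fixed in the world has none). Each returns a list of dicts, best first, with "conf" (0 to 1); they miss things now and then, are a little off and sometimes report something else, mostly with a low value. They report only what shows in the picture. A call takes as long as a camera call.
- ctrl.search_frame(label, camera): "extent" ([centre column, centre row, width, height] in pixels, round what is visible of it).
- ctrl.silhouettes(label, camera): "region" (480x640 bool, what is visible of it) and "extent" ([centre column, centre row, width, height] in pixels, round what is visible of it).
- ctrl.mark_of(label, camera): "point" ([column, row] in pixels: a listed point, or the origin of a listed thing).
The state is a dict: "clock": time; "qpos": joint angles; "qd": joint speeds; "tau": joint torques, N m; "eef_pos": TCP position; "tool_rot": TCP orientation; "force": force on the tool from outside, world axes, zero at the start; "torque": the same for the moment, N m; "width": finger opening in mm.
Only numpy, scipy, OpenCV 4.12 (cv2) and the standard library are available. Lean on these libraries where they do the work, as an engineer would, in place of code of your own. Each camera call takes 0.05 s, during which the arm holds its last target.

## Working session

There is one attempt and no reset: what is moved stays moved. The work goes in short steps, Python scripts to look and compute and a tool call to move; the robot and the scene stay as the last step left them, time stands still between calls to the robot, and variables do not carry over. Pictures are saved under pics/ and viewed, and the job is handed in when it is done.

Besides the shell and the picture viewer there is one more tool, called after "Call:" as name(argument=value, ...), one argument or row to a line, values as JSON. servo_tool: Moves the arm, as the interface text tells. Its arguments: {"type":"object","properties":{"rows":{"type":"array"}},"required":["rows"]}

```bash
mkdir -p pics; cat > h.py <<'E'
import numpy as np,cv2
from cell import ctrl
from scipy.spatial.transform import Rotation as Ro
def save(n,f): 
    im=ctrl.get_image(n); cv2.imwrite('pics/'+f,im[:,:,::-1]); return im
def K(n):
    c=ctrl.camera_info(n); return 240/np.tan(np.radians(c['fovy'])/2),c['cx'],c['cy'],np.array(c['R']),np.array(c['t'])
def ray(n,p):
    f,cx,cy,R,t=K(n); d=np.array([p[0]-cx,p[1]-cy])
    if n=='wrist':
        r=np.hypot(*d); a=r/f; v=np.array([*(d/max(r,1e-9)*np.sin(a)),np.cos(a)])
    else: v=np.array([d[0]/f,d[1]/f,1.])
    return -R.T@t, R.T@v
def atz(n,p,z):
    o,v=ray(n,p); return o+v*(z-o[2])/v[2]
def proj(n,X):
    f,cx,cy,R,t=K(n); c=R@np.array(X,float)+t
    if n=='wrist':
        r=np.hypot(c[0],c[1]); a=np.arctan2(r,c[2]); return np.array([cx,cy])+f*a*c[:2]/max(r,1e-9)
    return np.array([cx+f*c[0]/c[2],cy+f*c[1]/c[2]])
def st():
    s=ctrl.read_state(); R=Ro.from_euler('xyz',s['tool_rot']).as_matrix(); return s,np.array(s['eef_pos']),R
E
python3 - <<'E'
from h import *
for n in ['top','side','wrist']: save(n,n+'0.png'); f,cx,cy,R,t=K(n); print(n,f,(-R.T@t).round(1),R.round(2).tolist())
s,p,R=st(); print(s); print(R.round(3))
hz={'eyepiece':[0,102],'cradle':[0],'cap':[0],'t_adapter':[0],'short_eyepiece':[0],'filter_case':[0],'blower':[0],'driver':[0],'cradle_seat':[40.5],'eyepiece_mid':[45],'rocker_edge':[60],'bin':[0]}
for n in ['top','side']:
  ctrl.get_image(n)
  for k in hz:
    for d in ctrl.mark_of(k,n)[:2]: print(n,k,round(d['conf'],2),np.round(d['point'],1),atz(n,d['point'],hz[k][0]).round(1))
E
```

```text
top 515.3516479176803 [ 494.2   17.7 1290. ] [[-0.01, -1.0, -0.02], [-0.99, 0.01, -0.1], [0.1, 0.02, -0.99]]
side 466.5403740862959 [224.4 614.6 757.6] [[-0.83, -0.56, 0.0], [-0.38, 0.56, -0.74], [0.41, -0.61, -0.68]]
wrist 371.64829954431775 [117.  644.5 374.2] [[0.29, 0.96, -0.0], [0.91, -0.28, 0.3], [0.29, -0.09, -0.95]]
{'clock': 0.15, 'qpos': array([-1.3408078 ,  0.62915892,  0.03844165,  1.51807725, -0.02700246,
        0.99627565, -0.02000102]), 'qd': array([-0.00075817, -0.0026972 ,  0.00071856, -0.00125361,  0.00069559,
        0.00135225, -0.00166925]), 'tau': array([ 2.03473122e-03, -5.63799298e+01,  1.22793082e+00, -1.93649894e+01,
        1.11272026e-02,  7.44684163e-03, -3.81570402e-06]), 'eef_pos': array([189.30694523, 621.36683688, 230.60335823]), 'tool_rot': array([-3.14154832,  1.56939461, -1.86653605]), 'force': array([ 0.67030321,  0.7970986 , -0.42409697]), 'torque': array([ 0.01609625, -0.00716791,  0.04047894]), 'width': 85.34910283396498}
[[-0.    -0.957  0.291]
 [-0.001  0.291  0.957]
 [-1.    -0.    -0.001]]
top eyepiece 0.62 [453.3 308.2] [ 459. -312.    0.]
top cradle 0.97 [372.8 259.6] [ 581.1 -116.1    0. ]
top cap 0.7 [189.  245.4] [621.3 346.5   0. ]
top t_adapter 0.75 [274.7 260.9] [580.1 129.7   0. ]
top short_eyepiece 0.68 [488.6 231.3] [ 649.4 -407.     0. ]
top short_eyepiece 0.5 [423.2 217.8] [ 685.3 -244.9    0. ]
top filter_case 0.65 [335.7 326.1] [417.3 -21.2   0. ]
top blower 0.79 [148.7 251.5] [606.8 448.6   0. ]
top driver 0.7 [490.6 229.8] [ 653.1 -412.1    0. ]
top cradle_seat 0.65 [376.2 263.2] [ 569.5 -120.    40.5]
top eyepiece_mid 0.93 [459.3 312.4] [ 450.2 -314.3   45. ]
top rocker_edge 0.51 [390.1 173.1] [ 786.8 -156.1   60. ]Traceback (most recent call last):
  File "<stdin>", line 8, in <module>
ValueError: it knows: blower, cap, cradle, cradle_seat, driver, eyepiece, eyepiece_mid, filter_case, rocker_edge, short_eyepiece, t_adapter
```

View pics/top0.png

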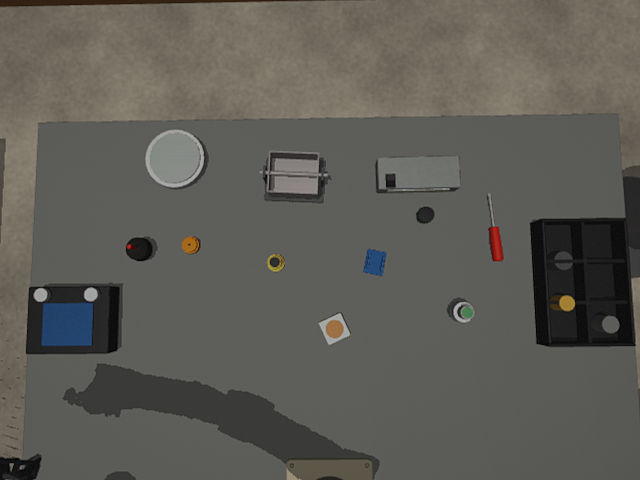

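View pics/side0.png

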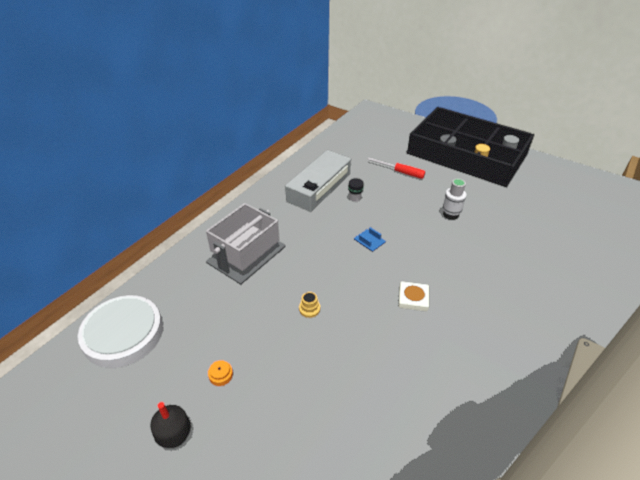

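View pics/wrist0.png

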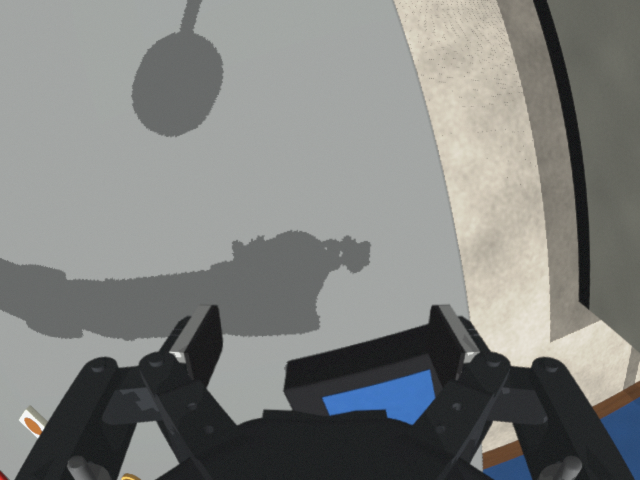

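The top view shows the eyepiece at about (461,311), cradle at (375,262), T-adapter at (276,262) and cap at (190,244). The side view shows the same things in plain sight. Next I'll combine both cameras.

```bash
python3 - <<'E'
from h import *
ctrl.get_image('side')
hz={'eyepiece':0,'cradle':0,'cap':0,'t_adapter':0,'short_eyepiece':0,'filter_case':0,'cradle_seat':40.5,'eyepiece_mid':45}
for k in hz:
    for d in ctrl.mark_of(k,'side')[:2]: print(k,round(d['conf'],2),np.round(d['point'],1),atz('side',d['point'],hz[k]).round(1))
top=cv2.imread('pics/top0.png');side=cv2.imread('pics/side0.png')
# cradle blue mask
for n,im,(x,y) in (('top',top,(375,262)),('side',side,(370,239))):
    hsv=cv2.cvtColor(im,cv2.COLOR_BGR2HSV); m=cv2.inRange(hsv,(100,120,30),(125,255,255)); w=np.zeros_like(m); w[y-30:y+30,x-30:x+30]=1
    pts=np.argwhere(m*w)[:,::-1].astype(np.float32); r=cv2.minAreaRect(pts); b=cv2.boxPoints(r)
    print(n,[atz(n,q,5).round(0)[:2].tolist() for q in b], atz(n,r[0],8).round(1))
a=cv2.resize(top[220:350,330:500],None,fx=4,fy=4,interpolation=2);cv2.imwrite('pics/t0z.png',a)
a=cv2.resize(side[160:310,280:480],None,fx=4,fy=4,interpolation=2);cv2.imwrite('pics/s0z.png',a)
E
```

```text
eyepiece 0.91 [447.4 218.1] [ 450.9 -301.4    0. ]
cradle 0.76 [370.6 242.2] [ 567.2 -117.3    0. ]
cap 0.75 [219.9 372.9] [625.  337.4   0. ]
cap 0.4 [449.3 218.1] [ 447.  -304.1    0. ]
t_adapter 0.87 [308.  311.9] [571.8 134.3   0. ]
t_adapter 0.48 [453.6 202.3] [ 462.1 -370.     0. ]
short_eyepiece 0.76 [353.6 198. ] [ 686.8 -239.9    0. ]
filter_case 0.7 [413.7 300.9] [405.9 -12.1   0. ]
cradle_seat 0.68 [394.  170.2] [ 634.1 -358.3   40.5]
cradle_seat 0.64 [371.3 229.4] [ 568.5 -116.5   40.5]
eyepiece_mid 0.87 [453.8 197.7] [ 454.5 -329.1   45. ]
top [[551.0, -91.0], [609.0, -103.0], [599.0, -149.0], [541.0, -136.0]] [ 574.7 -119.7    8. ]
side [[606.0, -104.0], [594.0, -172.0], [538.0, -135.0], [552.0, -71.0]] [ 570.4 -116.6    8. ]
```

View pics/t0z.png

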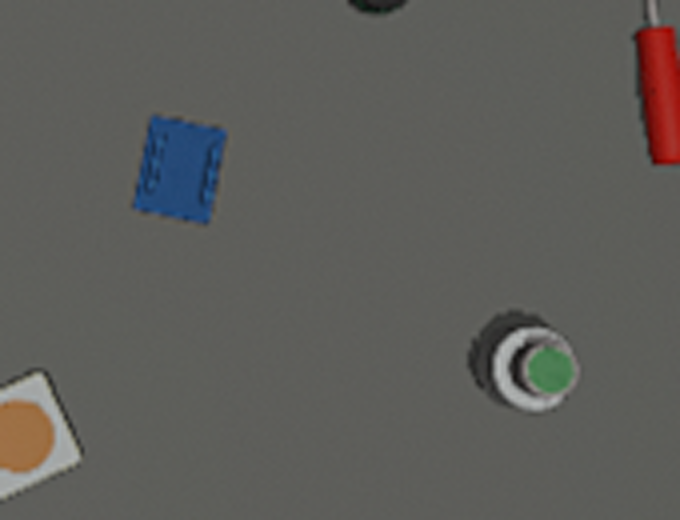

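View pics/s0z.png

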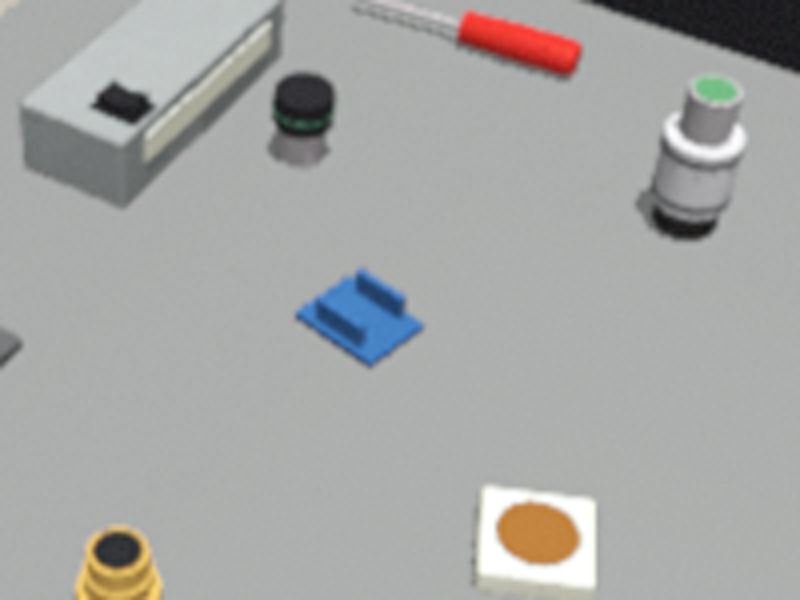

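```bash
cat >> h.py <<'E'
def plan(p,R,tp,tR,n,f):
    """rows from pose (p,R) to (tp,tR) in n rows"""
    import json
    rv=Ro.from_matrix(R.T@tR).as_rotvec(); rows=[]; P=p.copy();C=R.copy()
    for i in range(1,n+1):
        g=p+(tp-p)*i/n; d=np.round(C.T@(g-P)/750,4); w=np.round(np.degrees(rv)/n/6,3)
        P=P+C@d*750; C=C@Ro.from_rotvec(np.radians(w*6)).as_matrix()
        r={k:float(v) for k,v in zip(['dx','dy','dz','wx','wy','wz'],[*d,*w]) if v}
        r['fingers']=f; rows.append(r)
    for i in range(0,n,5): print(json.dumps(rows[i:i+5]))
    print('end',P.round(1),np.abs(rows and [list(r.values()) for r in rows][0]).max(), 'step',np.linalg.norm(tp-p)/n)
    return P,C
def toolR(az,th,flip=1):
    """tool pointing down tilted th (deg) outward along azimuth az (deg); jaw axis tangential"""
    a=np.radians(az);t=np.radians(th); d=np.array([np.cos(a),np.sin(a),0]);Z=np.array([0,0,1.])
    x=np.sin(t)*d-np.cos(t)*Z; z=flip*np.cross(Z,d); y=np.cross(z,x); return np.column_stack([x,y,z])
E
python3 - <<'E'
from h import *
s,p,R=st()
P,C=plan(p,R,np.array([560,200,231.]),toolR(-16.6,0),10,0)   # jaw 73.4 
P,C=plan(P,C,np.array([490,-250,231.]),toolR(-34.6,0),9,0)
E
```

```text
[{"dy": -0.0637, "dz": -0.0394, "wx": -0.006, "fingers": 0}, {"dx": 0.0001, "dy": -0.0636, "dz": -0.0394, "wx": -0.006, "fingers": 0}, {"dy": -0.0636, "dz": -0.0395, "wx": -0.006, "fingers": 0}, {"dx": 0.0001, "dy": -0.0636, "dz": -0.0395, "wx": -0.006, "fingers": 0}, {"dy": -0.0635, "dz": -0.0396, "wx": -0.006, "fingers": 0}]
[{"dy": -0.0636, "dz": -0.0396, "wx": -0.006, "fingers": 0}, {"dx": 0.0001, "dy": -0.0635, "dz": -0.0396, "wx": -0.006, "fingers": 0}, {"dy": -0.0634, "dz": -0.0397, "wx": -0.006, "fingers": 0}, {"dy": -0.0635, "dz": -0.0397, "wx": -0.006, "fingers": 0}, {"dx": 0.0001, "dy": -0.0634, "dz": -0.0397, "wx": -0.006, "fingers": 0}]
end [560. 200. 231.] 0.0637 step 56.14351019888551
[{"dy": -0.0091, "dz": -0.0669, "wx": 0.334, "fingers": 0}, {"dy": -0.0114, "dz": -0.0665, "wx": 0.334, "fingers": 0}, {"dy": -0.0138, "dz": -0.066, "wx": 0.334, "fingers": 0}, {"dy": -0.016, "dz": -0.0655, "wx": 0.334, "fingers": 0}, {"dy": -0.0184, "dz": -0.065, "wx": 0.334, "fingers": 0}]
[{"dy": -0.0206, "dz": -0.0642, "wx": 0.334, "fingers": 0}, {"dy": -0.0228, "dz": -0.0635, "wx": 0.334, "fingers": 0}, {"dy": -0.025, "dz": -0.0627, "wx": 0.334, "fingers": 0}, {"dy": -0.0272, "dz": -0.0617, "wx": 0.334, "fingers": 0}]
end [ 490. -250.  231.] 0.334 step 50.60368298834297
```

Call:
servo_tool(
  rows=[
    {"dy": -0.0636,"dz": -0.0394,"fingers": 0},
    {"dy": -0.0636,"dz": -0.0394,"fingers": 0},
    {"dy": -0.0636,"dz": -0.0395,"fingers": 0},
    {"dy": -0.0636,"dz": -0.0395,"fingers": 0},
    {"dy": -0.0636,"dz": -0.0395,"fingers": 0},
  ],
)

```text
schema error: expected keys dx, dy, dz, wx, wy, wz, fingers
```

Call:
servo_tool(
  rows=[
    {"dy": -0.0636,"dz": -0.0396,"fingers": 0},
    {"dy": -0.0636,"dz": -0.0396,"fingers": 0},
    {"dy": -0.0636,"dz": -0.0396,"fingers": 0},
    {"dy": -0.0636,"dz": -0.0396,"fingers": 0},
    {"dy": -0.0636,"dz": -0.0396,"fingers": 0},
  ],
)

```text
schema error: expected keys dx, dy, dz, wx, wy, wz, fingers
```

Call:
servo_tool(
  rows=[
    {"dy": -0.0091,"dz": -0.0669,"wx": 0.334,"fingers": 0},
    {"dy": -0.0114,"dz": -0.0665,"wx": 0.334,"fingers": 0},
    {"dy": -0.0138,"dz": -0.066,"wx": 0.334,"fingers": 0},
    {"dy": -0.016,"dz": -0.0655,"wx": 0.334,"fingers": 0},
    {"dy": -0.0184,"dz": -0.065,"wx": 0.334,"fingers": 0},
  ],
)

```text
schema error: expected keys dx, dy, dz, wx, wy, wz, fingers
```

Call:
servo_tool(
  rows=[
    {"dy": -0.0206,"dz": -0.0642,"wx": 0.334,"fingers": 0},
    {"dy": -0.0228,"dz": -0.0635,"wx": 0.334,"fingers": 0},
    {"dy": -0.025,"dz": -0.0627,"wx": 0.334,"fingers": 0},
    {"dy": -0.0272,"dz": -0.0617,"wx": 0.334,"fingers": 0},
    {"fingers": 0},
  ],
)

```text
schema error: expected keys dx, dy, dz, wx, wy, wz, fingers
```

```bash
python3 - <<'E'
from h import *
s,p,R=st(); print(s['clock'],p,R.round(3),s['qpos'].round(3),s['width'])
save('wrist','w1.png'); f,cx,cy,Rc,t=K('wrist'); print((-Rc.T@t).round(1),Rc.round(2).tolist())
for l in ['eyepiece','eyepiece_mid']: print(l,[(d['conf'],d['point'],atz('wrist',d['point'],0 if l=='eyepiece' else 45).round(1)) for d in ctrl.mark_of(l,'wrist')[:2]])
E
```

```text
1.2 [189.46538626 621.79779575 231.30539693] [[-0.    -0.957  0.292]
 [ 0.     0.292  0.957]
 [-1.     0.     0.   ]] [-1.341  0.628  0.039  1.517 -0.027  0.996 -0.02 ] 85.23364378456105
[117.1 644.8 374.9] [[0.29, 0.96, 0.0], [0.91, -0.28, 0.3], [0.29, -0.09, -0.95]]
eyepiece []
eyepiece_mid []
```

View pics/w1.png

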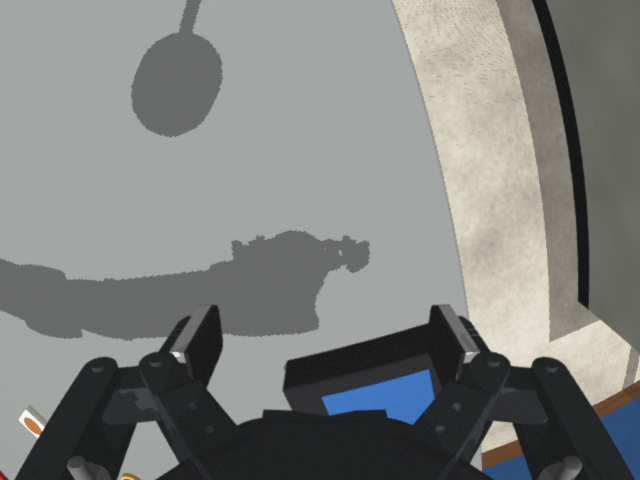

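All seven keys are required, so I'm resending with full rows.

Call:
servo_tool(
  rows=[
    {"dx": 0,"dy": -0.0636,"dz": -0.0394,"wx": 0,"wy": 0,"wz": 0,"fingers": 0},
    {"dx": 0,"dy": -0.0636,"dz": -0.0394,"wx": 0,"wy": 0,"wz": 0,"fingers": 0},
    {"dx": 0,"dy": -0.0636,"dz": -0.0395,"wx": 0,"wy": 0,"wz": 0,"fingers": 0},
    {"dx": 0,"dy": -0.0636,"dz": -0.0395,"wx": 0,"wy": 0,"wz": 0,"fingers": 0},
    {"dx": 0,"dy": -0.0636,"dz": -0.0395,"wx": 0,"wy": 0,"wz": 0,"fingers": 0},
  ],
)

```text
clock: 1.98
eef_pos: [375.6, 409.4, 231.6]
tool_rot: [-0.446, 1.57, 0.829]
force: [0.8, 0.2, -0.4]
width: 85.3
```

Call:
servo_tool(
  rows=[
    {"dx": 0,"dy": -0.0636,"dz": -0.0396,"wx": 0,"wy": 0,"wz": 0,"fingers": 0},
    {"dx": 0,"dy": -0.0636,"dz": -0.0396,"wx": 0,"wy": 0,"wz": 0,"fingers": 0},
    {"dx": 0,"dy": -0.0636,"dz": -0.0396,"wx": 0,"wy": 0,"wz": 0,"fingers": 0},
    {"dx": 0,"dy": -0.0636,"dz": -0.0396,"wx": 0,"wy": 0,"wz": 0,"fingers": 0},
    {"dx": 0,"dy": -0.0636,"dz": -0.0396,"wx": 0,"wy": 0,"wz": 0,"fingers": 0},
  ],
)

```text
clock: 2.6
eef_pos: [560.5, 197.8, 231.5]
tool_rot: [-0.576, 1.57, 0.699]
force: [0.9, 1.1, -0.2]
width: 85.2
```

Call:
servo_tool(
  rows=[
    {"dx": 0,"dy": -0.0091,"dz": -0.0669,"wx": 0.334,"wy": 0,"wz": 0,"fingers": 0},
    {"dx": 0,"dy": -0.0114,"dz": -0.0665,"wx": 0.334,"wy": 0,"wz": 0,"fingers": 0},
    {"dx": 0,"dy": -0.0138,"dz": -0.066,"wx": 0.334,"wy": 0,"wz": 0,"fingers": 0},
    {"dx": 0,"dy": -0.016,"dz": -0.0655,"wx": 0.334,"wy": 0,"wz": 0,"fingers": 0},
    {"dx": 0,"dy": -0.0184,"dz": -0.065,"wx": 0.334,"wy": 0,"wz": 0,"fingers": 0},
  ],
)

```text
clock: 3.22
eef_pos: [518.7, -52.2, 231.6]
tool_rot: [-1.099, 1.57, -0.0]
force: [0.1, -0.8, -0.2]
width: 85.2
```

Call:
servo_tool(
  rows=[
    {"dx": 0,"dy": -0.0206,"dz": -0.0642,"wx": 0.334,"wy": 0,"wz": 0,"fingers": 0},
    {"dx": 0,"dy": -0.0228,"dz": -0.0635,"wx": 0.334,"wy": 0,"wz": 0,"fingers": 0},
    {"dx": 0,"dy": -0.025,"dz": -0.0627,"wx": 0.334,"wy": 0,"wz": 0,"fingers": 0},
    {"dx": 0,"dy": -0.0272,"dz": -0.0617,"wx": 0.334,"wy": 0,"wz": 0,"fingers": 0},
    {"dx": 0,"dy": 0,"dz": 0,"wx": 0,"wy": 0,"wz": 0,"fingers": 0},
  ],
)

```text
clock: 3.85
eef_pos: [484.8, -255.8, 231.6]
tool_rot: [-2.536, 1.568, -1.584]
force: [-0.2, 0.4, -0.7]
width: 85.7
```

```bash
sed -i "s/ if v}/}/" h.py; python3 - <<'E'
from h import *
s,p,R=st(); print(s['clock'],p,R.round(3),s['qpos'].round(3),s['width'])
save('wrist','w2.png'); f,cx,cy,Rc,t=K('wrist'); print((-Rc.T@t).round(1),Rc.round(2).tolist())
for l in ['eyepiece','eyepiece_mid']: print(l,[(d['conf'],d['point'],atz('wrist',d['point'],0 if l=='eyepiece' else 45).round(1)) for d in ctrl.mark_of(l,'wrist')[:2]])
E
```

```text
3.85 [ 484.8499326  -255.7740573   231.56099245] [[-0.    -0.815  0.58 ]
 [-0.003  0.58   0.814]
 [-1.    -0.002 -0.003]] [ 0.318  0.486  0.169  1.809 -0.1    0.854  1.486] 85.66262659832579
[ 424.1 -207.5  374.9] [[0.58, 0.82, -0.0], [0.78, -0.55, 0.3], [0.24, -0.17, -0.95]]
eyepiece [(0.71, [258.7, 214.1], array([ 458. , -312.5,    0. ]))]
eyepiece_mid [(0.94, [249.6, 218.7], array([ 453. , -308.2,   45. ]))]
```

View pics/w2.png

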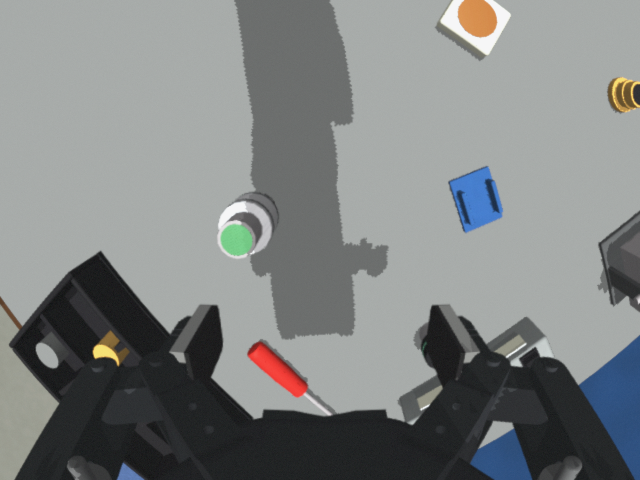

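The wrist view shows the green barrel end at about (237,239), the cradle at (476,198), and part of the T-adapter at (627,95). Now I'll measure precisely.

```bash
python3 - <<'E'
from h import *
for n,fn,z in (('wrist','w2.png',102),('top','top0.png',102),('side','side0.png',102)):
    hsv=cv2.cvtColor(cv2.imread('pics/'+fn),cv2.COLOR_BGR2HSV); m=cv2.inRange(hsv,(50,60,40),(85,255,255))
    k,l,stt,c=cv2.connectedComponentsWithStats(m); i=1+stt[1:,4].argmax(); print(n,stt[i],c[i],atz(n,c[i],z).round(1), 'd/w', [ (np.linalg.norm(atz(n,c[i]+[stt[i,2]/2,0],z)-atz(n,c[i]-[stt[i,2]/2,0],z))).round(1)])
n='wrist'
hsv=cv2.cvtColor(cv2.imread('pics/w2.png'),cv2.COLOR_BGR2HSV); m=cv2.inRange(hsv,(100,120,30),(125,255,255)); w=np.zeros_like(m); w[160:240,440:510]=1
b=cv2.boxPoints(cv2.minAreaRect(np.argwhere(m*w)[:,::-1].astype(np.float32))); q=np.array([atz(n,x,6) for x in b]);print(q.round(1),q.mean(0).round(1))
for l,z in [('cradle',0),('cradle_seat',40.5),('t_adapter',0)]: print(l,[(d['conf'],np.round(d['point'],1),atz('wrist',d['point'],z).round(1)) for d in ctrl.mark_of(l,'wrist')[:2]])
# kin fit
from scipy.optimize import least_squares
D=[((.628,1.517,.996),650,231.3),((.486,1.809,.854),548,231.6)]
print([sum(d[0]) for d in D])
E
```

```text
wrist [221 224  31  32 772] [236.0634715  239.40414508] [ 454.9 -309.6  102. ] d/w [np.float64(25.2)]
top [462 307  11  11  93] [467.17204301 312.09677419] [ 452.8 -316.9  102. ] d/w [np.float64(24.8)]
side [454 180  10   5  42] [458.45238095 181.9047619 ] [ 450.1 -317.3  102. ] d/w [np.float64(23.7)]
[[ 538.  -127.3    6. ]
 [ 552.   -79.7    6. ]
 [ 615.1  -90.8    6. ]
 [ 598.9 -140.5    6. ]] [ 576.  -109.6    6. ]
cradle [(0.8, array([474.6, 196.2]), array([ 573.6, -108.9,    0. ])), (0.32, array([430.7, 333.1]), array([ 691.9, -232.5,    0. ]))]
cradle_seat [(0.8, array([489.8, 207. ]), array([ 576.2, -110.3,   40.5])), (0.7, array([434.2, 334.2]), array([ 666.9, -226.8,   40.5]))]
t_adapter [(0.85, array([623.4,  93.9]), array([578.4, 148.6,   0. ]))]
[3.141, 3.149]
```

```bash
python3 - <<'E'
from h import *
s,p,R=st();print(s['clock'],p,s['qpos'].round(3),np.abs(s['qd']).max())
n='wrist';im=save(n,'w3.png');s,p,R=st();print(p)
for l,z in [('eyepiece',0),('eyepiece_mid',45),('cradle',0),('cradle_seat',40.5),('t_adapter',0)]: print(l,[(d['conf'],np.round(d['point'],1),atz('wrist',d['point'],z).round(1)) for d in ctrl.mark_of(l,'wrist')[:2]])
hsv=cv2.cvtColor(im,cv2.COLOR_RGB2HSV); m=cv2.inRange(hsv,(50,60,40),(85,255,255))
k,l,stt,c=cv2.connectedComponentsWithStats(m); i=1+stt[1:,4].argmax(); print(n,c[i],atz(n,c[i],102).round(1))
m=cv2.inRange(hsv,(100,120,30),(125,255,255)); w=np.zeros_like(m); w[160:240,440:510]=1
b=cv2.boxPoints(cv2.minAreaRect(np.argwhere(m*w)[:,::-1].astype(np.float32))); q=np.array([atz(n,x,6) for x in b]);print(q.round(1),q.mean(0).round(1))
E
```

```text
4.15 [ 487.03578548 -248.70365129  231.28614437] [ 0.311  0.485  0.163  1.811 -0.101  0.855  1.485] 0.0068042191429849175
[ 487.0183221  -248.92574765  231.30750953]
eyepiece [(0.95, array([250.8, 209.2]), array([ 449.7, -315.2,    0. ]))]
eyepiece_mid [(0.92, array([245.3, 219.7]), array([ 451.4, -312.6,   45. ]))]
cradle [(0.93, array([466.5, 201.2]), array([ 573. , -121.1,    0. ]))]
cradle_seat [(0.92, array([484.4, 210.1]), array([ 575.4, -118.5,   40.5]))]
t_adapter [(0.78, array([616.9,  98.8]), array([578.6, 131.4,   0. ]))]
wrist [226.78856383 241.69946809] [ 451.9 -318.   102. ]
[[ 537.4 -137.4    6. ]
 [ 551.2  -90.2    6. ]
 [ 613.5 -101.4    6. ]
 [ 597.7 -150.6    6. ]] [ 574.9 -119.9    6. ]
```

The clock also ran while I was looking. With the arm at rest the cameras agree: eyepiece ≈(452,-317), cradle ≈(575,-119) with yaw ≈-11.5°. Next I'll fit the arm's kinematics from qpos, to find which tilts the wrist limits allow.

```bash
cat > fit.py <<'E'
from h import *
import itertools
from scipy.optimize import least_squares
q1=np.array([-1.341,.628,.038,1.517,-.027,.996,-.02]); p1=np.array([189.454,621.792,231.313])
R1=Ro.from_euler('xyz',[-3.14154832,1.56939461,-1.86653605]).as_matrix()
s,p2,R2=st(); q2=s['qpos']
def fk(q,sg,L,F):
    R=np.eye(3);p=np.array([0,0,L[0]]);off=[L[4],L[5],L[6]]
    for i in range(7):
        R=R@Ro.from_euler('z' if i%2==0 else 'y',sg[i]*q[i]).as_matrix()
        if i==1:p=p+R@[L[4],0,L[1]]
        if i==3:p=p+R@[L[5],0,L[2]]
        if i==5:p=p+R@[0,0,L[3]]
    return p,R@F
if __name__=='__main__':
  F=np.array([[0,1,0],[0,0,1],[1,0,0.]])
  out=[]
  for sg in itertools.product([1,-1],repeat=7):
    if sg[1]<0: continue
    G=fk(q1,sg,[0]*7,np.eye(3))[1].T@R1
    e=np.linalg.norm(fk(q2,sg,[0]*7,G)[1]-R2); out.append((e,sg,G))
  out.sort(key=lambda x:x[0])
  for e,sg,G in out[:6]:
    def f(L): 
        L=np.r_[L,0,0,0]; return np.r_[fk(q1,sg,L,G)[0]-p1,fk(q2,sg,L,G)[0]-p2]
    r=least_squares(f,[300,500,400,300]); print(round(e,4),sg,G.round(2).tolist(),r.x.round(1),r.fun.round(1))
E
python3 fit.py
```

```text
0.0037 (-1, 1, -1, 1, -1, 1, -1) [[0.0, -0.0, -1.0], [-0.0, 1.0, -0.0], [1.0, 0.0, 0.0]] [-7633.1   435.8   470.3 -7777.3] [-23.6  -1.3  10.3  13.7   9.8 -10.3]
0.2675 (-1, 1, -1, 1, 1, 1, -1) [[0.0, -0.03, -1.0], [0.05, 1.0, -0.03], [1.0, -0.04, 0.0]] [207.4 554.9 385.9 216. ] [-17.7   5.4  -0.1  -3.1  -4.6   0.1]
0.3832 (-1, 1, 1, 1, -1, 1, -1) [[0.0, -0.06, -1.0], [-0.04, 1.0, -0.06], [1.0, 0.04, -0.0]] [-1068.5   666.    296.8  -919.6] [-14.2  -4.9  -3.4   8.3  -5.5   3.4]
0.4156 (1, 1, -1, 1, -1, 1, 1) [[-0.0, 0.48, 0.88], [-0.0, -0.88, 0.48], [1.0, -0.0, 0.0]] [-551666.6   -1157.6    1037.6 -553500.8] [-488.3 -255.2  102.6 -210.3  142.2 -102.6]
0.4691 (-1, 1, 1, 1, 1, 1, -1) [[0.0, -0.09, -1.0], [0.0, 1.0, -0.09], [1.0, -0.0, 0.0]] [3142.3 1243.   -87.1 4015.9] [-34.3  21.5 -51.9  -0.8  78.6  51.9]
0.6039 (1, 1, -1, 1, 1, 1, 1) [[-0.0, 0.51, 0.86], [0.04, -0.86, 0.5], [1.0, 0.04, -0.02]] [ 3212.6 -2602.2  1584.5  -173.9] [-285.8 -439.6  189.4 -455.9   22.9 -189.4]
```

```bash
cat > kin.py <<'E'
from fit import *
SG=(-1,1,-1,1,-1,1,-1); S=1.2715
def FK(q,L,G):
    R=np.eye(3);h,A,B,l,c=L;p=np.array([0,0,h])
    ad={0:[0,c*5.4,0],1:[0,c*6.4,A/2],2:[0,c*6.4,A/2],3:[0,c*6.4,B*.663],4:[0,0,B*.337],5:[0,0,l/2],6:[0,0,l/2]}
    for i in range(7):
        R=R@Ro.from_euler('z' if i%2==0 else 'y',SG[i]*q[i]).as_matrix(); p=p+R@ad[i]
    return p,R@G
G=np.array([[0,0,-1],[0,1,0],[1,0,0.]])
def fitL(data):
    f=lambda L:np.r_[tuple(FK(q,L,G)[0]-p for q,p in data)+((L-np.array([362,535,400,347,-1.27]))*[.03,.03,.03,.03,.3],)]
    return least_squares(f,[362,535,400,347,-1.27])
LO=np.array([-3.06,-.37,-1.25,.18,-1.1,.23,-2.94]);HI=np.array([3.06,2.12,1.32,2.47,4.24,1.98,2.94])
def IK(p,R,L,q0,n=1):
    f=lambda q:(lambda a:np.r_[(a[0]-p)/100,(Ro.from_matrix(a[1].T@R).as_rotvec())*3,1e-3*(q-q0)])(FK(q,L,G))
    r=least_squares(f,np.clip(q0,LO+.01,HI-.01),bounds=(LO,HI)); a=FK(r.x,L,G)
    return r.x,np.linalg.norm(a[0]-p),np.degrees(np.linalg.norm(Ro.from_matrix(a[1].T@R).as_rotvec()))
E
python3 - <<'E'
from kin import *
r=fitL([(q1,p1),(q2,p2)]);print(r.x.round(2),r.fun.round(1));L=r.x;np.save('L.npy',L)
rng=np.random.default_rng(0)
# grasp point target g, tilt th outward(+), az; both flips
for nm,g,az in (('pick',np.array([452,-317,50.]),-35),('cradle',np.array([574.5,-119,41.]),-11.5),('place',np.array([600,238,57.]),21.6)):
  for th in (-75,-60,-45,-30,-15,0,10,20,30,40,50,60):
   o=[]
   for fl in (1,-1):
    Rt=toolR(az,th,fl); tp=g+Rt[:,0]*19
    best=None
    for k in range(6):
      q0=q2.copy() if k==0 else rng.uniform(LO,HI); q0[0]=-np.radians(az); 
      if k in(1,2): q0=q2.copy();q0[0]=-np.radians(az);q0[4]=3.1;q0[6]=-1.5+ (k-1)*0
      q,e,a=IK(tp,Rt,L,q0)
      if best is None or e+a*3<best[1]+best[2]*3-.5: best=(q,e,a)
    o.append((best[0].round(2).tolist() if best[1]+best[2]<3 else None))
   print(nm,th,o)
E
```

```text
[347.61 558.75 381.87 361.28  -1.15] [-0.2  0.1  0.2 -0.1 -0.2 -0.2 -0.4  0.7 -0.5  0.4  0. ]
pick -75 [None, None]
pick -60 [[0.55, 1.38, 0.08, 0.87, -0.08, 1.95, 1.59], [0.42, 1.41, 0.47, 0.87, -0.34, 1.98, -1.35]]
pick -45 [[0.54, 1.19, 0.07, 1.15, -0.08, 1.59, 1.59], [0.27, 1.31, 0.75, 1.16, -0.55, 1.7, -1.15]]
pick -30 [[0.54, 1.02, 0.06, 1.42, -0.07, 1.22, 1.59], [0.2, 1.17, 0.78, 1.44, -0.63, 1.38, -1.06]]
pick -15 [[0.54, 0.89, 0.05, 1.68, -0.07, 0.84, 1.59], [0.13, 1.05, 0.8, 1.7, -0.77, 1.04, -0.92]]
pick 0 [[0.54, 0.79, 0.03, 1.94, -0.06, 0.42, 1.58], [0.12, 0.93, 0.73, 1.95, -1.01, 0.68, -0.68]]
pick 10 [[1.03, 0.88, -0.74, 2.08, 1.37, 0.57, 0.24], [0.87, 0.81, -0.48, 2.09, 1.24, 0.37, -2.81]]
pick 20 [[0.58, 0.76, -0.05, 2.25, 2.89, 0.23, -1.37], [0.11, 0.9, 0.68, 2.27, 4.2, 0.55, 0.36]]
pick 30 [[0.54, 0.82, 0.0, 2.4, 3.08, 0.6, -1.58], [0.01, 1.06, 0.86, 2.41, 3.89, 0.92, 0.59]]
pick 40 [None, None]
pick 50 [None, None]
pick 60 [None, None]
cradle -75 [None, None]
cradle -60 [None, None]
cradle -45 [[0.14, 1.25, 0.08, 1.0, -0.08, 1.68, 1.59], [-0.08, 1.35, 0.71, 1.01, 
[... 1133 characters left out ...]
lace 0 [[-0.45, 0.86, 0.05, 1.66, -0.07, 0.61, 1.58], [-0.83, 1.0, 0.74, 1.68, -0.88, 0.83, -0.87]]
place 10 [[-0.45, 0.81, 0.03, 1.84, -0.05, 0.31, 1.57], [-0.81, 0.92, 0.64, 1.85, -1.09, 0.56, -0.65]]
place 20 [[-0.23, 0.81, -0.31, 2.0, 1.58, 0.23, 0.0], [0.26, 1.2, -1.25, 1.96, 1.69, 1.05, -2.94]]
place 30 [[-0.45, 0.82, 0.01, 2.15, 3.07, 0.35, -1.56], [-0.95, 1.02, 0.82, 2.17, 4.06, 0.72, 0.37]]
place 40 [[-0.45, 0.89, 0.01, 2.28, 3.08, 0.72, -1.58], [-1.02, 1.19, 0.96, 2.3, 3.78, 1.05, 0.49]]
place 50 [[-0.45, 1.0, 0.0, 2.37, 3.08, 1.11, -1.59], [-1.07, 1.4, 1.04, 2.39, 3.54, 1.37, 0.47]]
place 60 [[-0.45, 1.15, -0.01, 2.43, 3.07, 1.49, -1.59], [-1.13, 1.65, 1.1, 2.45, 3.27, 1.62, 0.3]]
```

The flipped-wrist analysis gives this plan:
1. Pick with the tool tilted 50° inward.
2. Roll 180° about the tool axis and lay the eyepiece barrel-outward with the tool tilted 40° inward.
3. Change wrist branch while empty.
4. Regrasp with an outward tilt, roll 180° and place.

```bash
cat >> h.py <<'E'
def gp(g,R,off=23.): return np.array(g,float)+off*R[:,0]
E
python3 - <<'E'
from h import *
s,p,R=st()
T=toolR(-35.05,-50); g=[452,-317,53]
P,C=plan(p,R,gp(g,T,-110),T,10,0)
P,C=plan(P,C,gp(g,T,23),T,5,0)
E
```

```text
[{"dx": 0.0143, "dy": -0.0126, "dz": -0.01, "wx": 0.002, "wy": -0.001, "wz": 0.833, "fingers": 0}, {"dx": 0.0132, "dy": -0.0137, "dz": -0.01, "wx": 0.002, "wy": -0.001, "wz": 0.833, "fingers": 0}, {"dx": 0.012, "dy": -0.0149, "dz": -0.0099, "wx": 0.002, "wy": -0.001, "wz": 0.833, "fingers": 0}, {"dx": 0.0106, "dy": -0.0159, "dz": -0.01, "wx": 0.002, "wy": -0.001, "wz": 0.833, "fingers": 0}, {"dx": 0.0092, "dy": -0.0167, "dz": -0.01, "wx": 0.002, "wy": -0.001, "wz": 0.833, "fingers": 0}]
[{"dx": 0.0077, "dy": -0.0174, "dz": -0.01, "wx": 0.002, "wy": -0.001, "wz": 0.833, "fingers": 0}, {"dx": 0.0061, "dy": -0.0181, "dz": -0.01, "wx": 0.002, "wy": -0.001, "wz": 0.833, "fingers": 0}, {"dx": 0.0045, "dy": -0.0185, "dz": -0.0099, "wx": 0.002, "wy": -0.001, "wz": 0.833, "fingers": 0}, {"dx": 0.0029, "dy": -0.0189, "dz": -0.01, "wx": 0.002, "wy": -0.001, "wz": 0.833, "fingers": 0}, {"dx": 0.0013, "dy": -0.019, "dz": -0.0099, "wx": 0.002, "wy": -0.001, "wz": 0.833, "fingers": 0}]
end [ 521.  -365.4  123.7] 0.833 step 16.144924754774923
[{"dx": 0.0355, "dy": 0.0, "dz": -0.0, "wx": -0.0, "wy": 0.001, "wz": 0.001, "fingers": 0}, {"dx": 0.0354, "dy": 0.0, "dz": -0.0, "wx": -0.0, "wy": 0.001, "wz": 0.001, "fingers": 0}, {"dx": 0.0355, "dy": 0.0, "dz": -0.0001, "wx": -0.0, "wy": 0.001, "wz": 0.001, "fingers": 0}, {"dx": 0.0355, "dy": -0.0, "dz": 0.0, "wx": -0.0, "wy": 0.001, "wz": 0.001, "fingers": 0}, {"dx": 0.0354, "dy": -0.0, "dz": 0.0, "wx": -0.0, "wy": 0.001, "wz": 0.001, "fingers": 0}]
end [ 437.6 -306.9   38.2] 0.0355 step 26.599526847047827
```

Call:
servo_tool(
  rows=[
    {"dx": 0.0143,"dy": -0.0126,"dz": -0.01,"wx": 0,"wy": 0,"wz": 0.833,"fingers": 0},
    {"dx": 0.0132,"dy": -0.0137,"dz": -0.01,"wx": 0,"wy": 0,"wz": 0.833,"fingers": 0},
    {"dx": 0.012,"dy": -0.0149,"dz": -0.01,"wx": 0,"wy": 0,"wz": 0.833,"fingers": 0},
    {"dx": 0.0106,"dy": -0.0159,"dz": -0.01,"wx": 0,"wy": 0,"wz": 0.833,"fingers": 0},
    {"dx": 0.0092,"dy": -0.0167,"dz": -0.01,"wx": 0,"wy": 0,"wz": 0.833,"fingers": 0},
  ],
)

```text
clock: 5.08
eef_pos: [504.0, -308.6, 177.2]
tool_rot: [1.57, 1.132, 2.531]
force: [-0.2, -0.1, 0.8]
width: 85.2
```

Call:
servo_tool(
  rows=[
    {"dx": 0.0077,"dy": -0.0174,"dz": -0.01,"wx": 0,"wy": 0,"wz": 0.833,"fingers": 0},
    {"dx": 0.0061,"dy": -0.0181,"dz": -0.01,"wx": 0,"wy": 0,"wz": 0.833,"fingers": 0},
    {"dx": 0.0045,"dy": -0.0185,"dz": -0.01,"wx": 0,"wy": 0,"wz": 0.833,"fingers": 0},
    {"dx": 0.0029,"dy": -0.0189,"dz": -0.01,"wx": 0,"wy": 0,"wz": 0.833,"fingers": 0},
    {"dx": 0.0013,"dy": -0.019,"dz": -0.01,"wx": 0,"wy": 0,"wz": 0.833,"fingers": 0},
  ],
)

```text
clock: 5.7
eef_pos: [511.5, -360.7, 119.7]
tool_rot: [1.582, 0.752, 2.54]
force: [-5.8, 4.3, 7.7]
width: 85.1
```

Call:
servo_tool(
  rows=[
    {"dx": 0,"dy": 0,"dz": 0,"wx": 0,"wy": 0,"wz": 0,"fingers": 0},
    {"dx": 0,"dy": 0,"dz": 0,"wx": 0,"wy": 0,"wz": 0,"fingers": 0},
  ],
)

```text
clock: 5.95
eef_pos: [512.9, -359.7, 124.4]
tool_rot: [1.572, 0.757, 2.534]
force: [1.0, -0.7, 0.4]
width: 85.2
```

```bash
python3 - <<'E'
from h import *
im=save('wrist','w4.png');s,p,R=st();print(s['clock'],p,s['qpos'].round(3),np.abs(s['qd']).max(),'\n',R.round(3),'\n',toolR(-35.05,-50).round(3))
hsv=cv2.cvtColor(im,cv2.COLOR_RGB2HSV); m=cv2.inRange(hsv,(50,60,40),(85,255,255))
k,l,stt,c=cv2.connectedComponentsWithStats(m); i=1+stt[1:,4].argmax(); print(c[i],stt[i],atz('wrist',c[i],102).round(1))
for l,z in [('eyepiece',0),('eyepiece_mid',45)]: print(l,[(d['conf'],np.round(d['point'],1),atz('wrist',d['point'],z).round(1)) for d in ctrl.mark_of(l,'wrist')[:2]])
E
```

```text
6.0 [ 512.97473234 -359.81133428  124.90472187] [ 0.611  1.243 -0.113  0.733  0.055  1.981  1.49 ] 0.011243761440311122 
 [[-0.597 -0.563  0.572]
 [ 0.414  0.395  0.821]
 [-0.688  0.726 -0.003]] 
 [[-0.627 -0.526  0.574]
 [ 0.44   0.369  0.819]
 [-0.643  0.766 -0.   ]]
[323.67548638 199.60155642] [ 302  182   45   36 1285] [ 451.8 -316.2  102. ]
eyepiece [(0.93, array([326.8, 273.9]), array([ 454.8, -315.6,    0. ]))]
eyepiece_mid [(0.93, array([324.7, 243.2]), array([ 450.5, -314.5,   45. ]))]
```

View pics/w4.png

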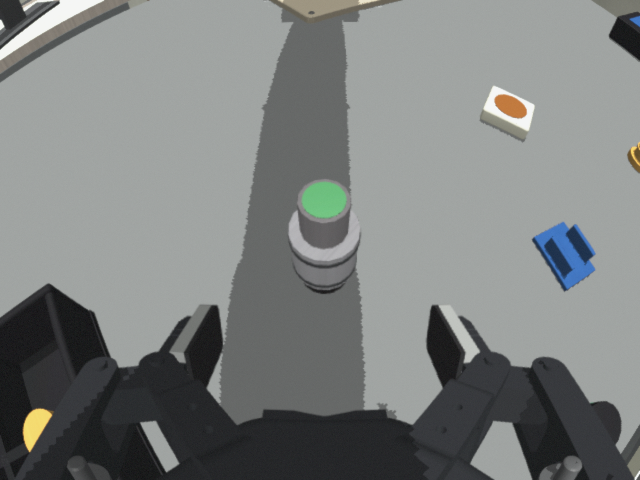

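```bash
python3 - <<'E'
from kin import *
L=np.load('L.npy')
s,p,R=st()
T=toolR(-35.0,-48); g=[452,-316.8,53.5]
P,C=plan(p,R,gp(g,T,-60),T,3,0)
P,C=plan(P,C,gp(g,T,23),T,5,0)
for t in (gp(g,T,-60),gp(g,T,23)): print(IK(t,T,L,s['qpos'])[0].round(2))
E
```

```text
[{"dx": 0.0193, "dy": -0.0009, "dz": 0.0001, "wx": -0.001, "wy": -0.014, "wz": 0.082, "fingers": 0}, {"dx": 0.0194, "dy": -0.0011, "dz": 0.0001, "wx": -0.001, "wy": -0.014, "wz": 0.082, "fingers": 0}, {"dx": 0.0193, "dy": -0.0013, "dz": 0.0, "wx": -0.001, "wy": -0.014, "wz": 0.082, "fingers": 0}]
end [ 488.5 -342.4   93.7] 0.082 step 14.528465082461784
[{"dx": 0.0221, "dy": -0.0, "dz": 0.0, "wx": 0.0, "wy": 0.0, "wz": -0.0, "fingers": 0}, {"dx": 0.0222, "dy": -0.0, "dz": 0.0, "wx": 0.0, "wy": 0.0, "wz": -0.0, "fingers": 0}, {"dx": 0.0221, "dy": -0.0, "dz": 0.0, "wx": 0.0, "wy": 0.0, "wz": -0.0, "fingers": 0}, {"dx": 0.0221, "dy": -0.0, "dz": 0.0, "wx": 0.0, "wy": 0.0, "wz": -0.0, "fingers": 0}, {"dx": 0.0222, "dy": -0.0, "dz": 0.0, "wx": 0.0, "wy": 0.0, "wz": -0.0, "fingers": 0}]
end [ 438.  -307.    38.1] 0.0221 step 16.602446758737003
[ 0.62  1.26 -0.12  0.82  0.05  1.9   1.49]
[ 0.63  1.22 -0.12  1.1   0.06  1.66  1.47]
```

Call:
servo_tool(
  rows=[
    {"dx": 0.0193,"dy": -0.0009,"dz": 0.0001,"wx": 0,"wy": -0.014,"wz": 0.082,"fingers": 0},
    {"dx": 0.0194,"dy": -0.0011,"dz": 0.0001,"wx": 0,"wy": -0.014,"wz": 0.082,"fingers": 0},
    {"dx": 0.0193,"dy": -0.0013,"dz": 0,"wx": 0,"wy": -0.014,"wz": 0.082,"fingers": 0},
    {"dx": 0.0111,"dy": 0,"dz": 0,"wx": 0,"wy": 0,"wz": 0,"fingers": 0},
  ],
)

```text
clock: 6.6
eef_pos: [482.9, -338.3, 87.0]
tool_rot: [1.57, 0.731, 2.53]
force: [0.3, -0.5, -0.4]
width: 85.1
```

Call:
servo_tool(
  rows=[
    {"dx": 0.0222,"dy": 0,"dz": 0,"wx": 0,"wy": 0,"wz": 0,"fingers": 0},
    {"dx": 0.0222,"dy": 0,"dz": 0,"wx": 0,"wy": 0,"wz": 0,"fingers": 0},
    {"dx": 0.0222,"dy": 0,"dz": 0,"wx": 0,"wy": 0,"wz": 0,"fingers": 0},
    {"dx": 0.0222,"dy": 0,"dz": 0,"wx": 0,"wy": 0,"wz": 0,"fingers": 0},
    {"dx": 0.0111,"dy": 0,"dz": 0,"wx": 0,"wy": 0,"wz": 0,"fingers": 0},
  ],
)

```text
clock: 7.22
eef_pos: [437.3, -306.2, 36.9]
tool_rot: [1.569, 0.731, 2.529]
force: [0.1, 0.2, -0.4]
width: 84.9
```

Call:
servo_tool(
  rows=[
    {"dx": 0,"dy": 0,"dz": 0,"wx": 0,"wy": 0,"wz": 0,"fingers": 0},
  ],
)

```text
clock: 7.35
eef_pos: [437.6, -306.3, 36.9]
tool_rot: [1.568, 0.731, 2.528]
force: [-0.3, -0.8, 1.2]
width: 85.2
```

```bash
python3 - <<'E'
from h import *
im=save('wrist','w5.png');s,p,R=st();print(s['clock'],p,s['qpos'].round(3),'\n',R.round(3),s['force'])
hsv=cv2.cvtColor(im,cv2.COLOR_RGB2HSV); m=cv2.inRange(hsv,(50,60,40),(85,255,255))
k,l,stt,c=cv2.connectedComponentsWithStats(m); i=1+stt[1:,4].argmax(); q=atz('wrist',c[i],102);print(c[i],q.round(1),'tool frame',(R.T@(q-p)).round(1))
E
```

```text
7.4 [ 438.02921641 -306.57522787   37.03220083] [ 0.632  1.203 -0.128  1.142  0.06   1.64   1.47 ] 
 [[-0.608 -0.548  0.574]
 [ 0.428  0.382  0.819]
 [-0.668  0.744  0.002]] [-0.390061   -0.12270084  0.41854836]
[320.8590326  290.85649385] [ 452.8 -316.8  102. ] tool frame [-56.8  36.3   0.3]
```

View pics/w5.png

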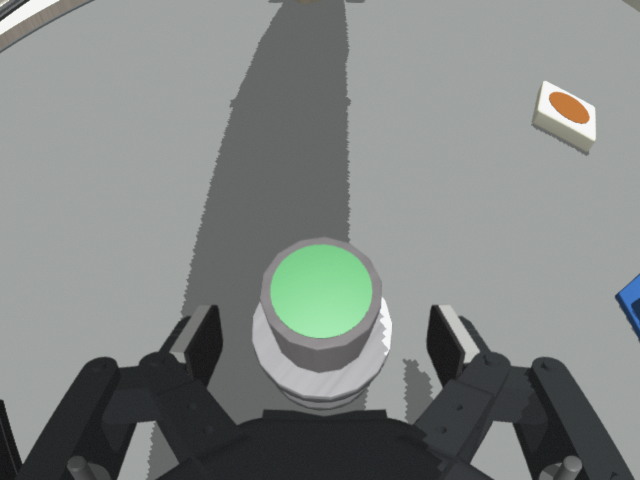

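The eyepiece is centred between the pads: green disc at (321,291), 0.3 mm off laterally. Closing.

Call:
servo_tool(
  rows=[
    {"dx": 0,"dy": 0,"dz": 0,"wx": 0,"wy": 0,"wz": 0,"fingers": 1},
    {"dx": 0,"dy": 0,"dz": 0,"wx": 0,"wy": 0,"wz": 0,"fingers": 1},
    {"dx": 0,"dy": 0,"dz": 0,"wx": 0,"wy": 0,"wz": 0,"fingers": 1},
    {"dx": 0,"dy": 0,"dz": 0,"wx": 0,"wy": 0,"wz": 0,"fingers": 1},
    {"dx": 0,"dy": 0,"dz": 0,"wx": 0,"wy": 0,"wz": 0,"fingers": 1},
  ],
)

```text
clock: 8.02
eef_pos: [437.9, -306.7, 37.0]
tool_rot: [1.568, 0.732, 2.528]
force: [1.2, -2.5, 3.4]
width: 46.8
```

```bash
python3 - <<'E'
from kin import *
s,p,R=st();L=np.load('L.npy');print(s['width'],p,s['force'])
print('err model',FK(s['qpos'],L,G)[0]-p)
# joint plan: lift vertical 130, then roll about x +180 w/ travel to cradle; lay tilt -42 (pick 48)
c=np.array([574.5,-119,40.5]); az=-11.5
d=np.array([np.cos(np.radians(az)),np.sin(np.radians(az)),0])
Tl=toolR(az,-42,-1); g=c+8.5*d
for h in (130,60,0):
  q,e,a=IK(gp(g,Tl)+[0,0,h],Tl,L,np.array([.14,1.2,.05,1.0,-.08,1.65,-1.5])); print(h,q.round(2),e,a)
P,C=plan(p,R,p+[0,0,130],R,5,1)
# roll with travel, not the shortest: build by hand 
top=gp(g,Tl)+[0,0,110]
# decompose: R -> R*Rx(180deg) vs Tl
D=(R@Ro.from_euler('x',180,degrees=True).as_matrix()).T@Tl; print(np.degrees(Ro.from_matrix(D).as_rotvec()))
E
```

```text
46.77804362099368 [ 437.86052335 -306.66758806   36.97795095] [ 1.20940975 -2.54261299  3.38095598]
err model [-7.58784617  5.02924313  4.07016842]
130 [ 0.14  1.08  0.08  1.03 -0.07  1.78 -1.55] 3.1345276935278775e-06 4.85794708584225e-07
60 [ 0.14  1.15  0.08  1.04 -0.08  1.68 -1.55] 2.0144426238323618e-06 4.2534810077135783e-07
0 [ 0.14  1.23  0.08  1.03 -0.08  1.61 -1.55] 2.2044922464679864e-06 5.712528024108396e-07
[{"dx": -0.0232, "dy": 0.0258, "dz": 0.0001, "wx": 0.0, "wy": 0.0, "wz": 0.0, "fingers": 1}, {"dx": -0.0231, "dy": 0.0258, "dz": 0.0001, "wx": 0.0, "wy": 0.0, "wz": 0.0, "fingers": 1}, {"dx": -0.0232, "dy": 0.0258, "dz": 0.0, "wx": 0.0, "wy": 0.0, "wz": 0.0, "fingers": 1}, {"dx": -0.0232, "dy": 0.0258, "dz": 0.0001, "wx": 0.0, "wy": 0.0, "wz": 0.0, "fingers": 1}, {"dx": -0.0231, "dy": 0.0258, "dz": 0.0001, "wx": 0.0, "wy": 0.0, "wz": 0.0, "fingers": 1}]
end [ 437.8 -306.6  167. ] 1.0 step 26.0
[-16.55829163 -16.75223452   5.96071737]
```

```bash
cat >> h.py <<'E'
def planf(p,R,pf,Rf,n,f):
    import json
    P=p.copy();C=R.copy();rows=[]
    for i in range(1,n+1):
        s=i/n; d=np.round(C.T@(pf(s)-P)/750,3 if 0 else 4); w=np.round(np.degrees(Ro.from_matrix(C.T@Rf(s)).as_rotvec())/6,2)
        P=P+C@d*750; C=C@Ro.from_rotvec(np.radians(w*6)).as_matrix()
        rows.append({**{k:float(v) for k,v in zip(['dx','dy','dz','wx','wy','wz'],[*d,*w])},'fingers':f})
    for i in range(0,n,5): print(json.dumps(rows[i:i+5]).replace('0.0,','0,').replace('-0,','0,'))
    print('end',P.round(1)); return P,C
E
python3 - <<'E'
from kin import *
s,p,R=st();L=np.load('L.npy')
c=np.array([574.5,-119,40.5]); az=-11.5
d=np.array([np.cos(np.radians(az)),np.sin(np.radians(az)),0]);g=c+8.5*d
Tl=toolR(az,-42,-1);p0=p+[0,0,130];p1=gp(g,Tl)+[0,0,110]
B=toolR(az,-42,1); rv=Ro.from_matrix(R.T@B).as_rotvec()
Rf=lambda s:R@Ro.from_rotvec(rv*s).as_matrix()@Ro.from_euler('x',180*s,degrees=True).as_matrix()
pf=lambda s:p0+(p1-p0)*s
P,C=planf(p0,R,pf,Rf,32,1); print(np.abs(C-Tl).max())
q=s['qpos']
for k in (0,.25,.5,.75,1):
    q,e,a=IK(pf(k),Rf(k),L,q-[0,0,0,0,0,0,.7*(k>0)]);print(q.round(2),round(e,1))
E
```

```text
[{"dx": 0.001, "dy": -0.001, "dz": 0.0096, "wx": 0.85, "wy": 0.09, "wz": -0.04, "fingers": 1}, {"dx": 0.0009, "dy": -0.0001, "dz": 0.0096, "wx": 0.85, "wy": 0.08, "wz": -0.04, "fingers": 1}, {"dx": 0.0009, "dy": 0.0007, "dz": 0.0096, "wx": 0.85, "wy": 0.08, "wz": -0.05, "fingers": 1}, {"dx": 0.0008, "dy": 0.0016, "dz": 0.0095, "wx": 0.85, "wy": 0.07, "wz": -0.06, "fingers": 1}, {"dx": 0.0006, "dy": 0.0024, "dz": 0.0093, "wx": 0.86, "wy": 0.06, "wz": -0.06, "fingers": 1}]
[{"dx": 0.0006, "dy": 0.0032, "dz": 0.0091, "wx": 0.85, "wy": 0.06, "wz": -0.07, "fingers": 1}, {"dx": 0.0006, "dy": 0.0041, "dz": 0.0087, "wx": 0.85, "wy": 0.05, "wz": -0.08, "fingers": 1}, {"dx": 0.0004, "dy": 0.0048, "dz": 0.0084, "wx": 0.85, "wy": 0.05, "wz": -0.08, "fingers": 1}, {"dx": 0.0004, "dy": 0.0055, "dz": 0.0079, "wx": 0.85, "wy": 0.03, "wz": -0.09, "fingers": 1}, {"dx": 0.0002, "dy": 0.0063, "dz": 0.0074, "wx": 0.85, "wy": 0.03, "wz": -0.09, "fingers": 1}]
[{"dx": 0.0002, "dy": 0.0068, "dz": 0.0068, "wx": 0.85, "wy": 0.02, "wz": -0.09, "fingers": 1}, {"dx": 0.0001, "dy": 0.0075, "dz": 0.0061, "wx": 0.8
[... 1570 characters left out ...]
z": -0.01, "fingers": 1}, {"dx": -0.0011, "dy": 0.0065, "dz": -0.007, "wx": 0.85, "wy": -0.09, "wz": 0, "fingers": 1}, {"dx": -0.0013, "dy": 0.0059, "dz": -0.0075, "wx": 0.85, "wy": -0.09, "wz": 0.01, "fingers": 1}]
[{"dx": -0.0013, "dy": 0.0052, "dz": -0.0081, "wx": 0.85, "wy": -0.09, "wz": 0.02, "fingers": 1}, {"dx": -0.0014, "dy": 0.0045, "dz": -0.0084, "wx": 0.85, "wy": -0.09, "wz": 0.02, "fingers": 1}]
end [ 567.8 -117.6  133.4]
0.00034380672844785964
[ 0.63  1.06 -0.13  1.11  0.04  1.82  1.47] 0.0
[ 0.53  1.05 -0.13  1.12  0.04  1.78  0.68] 0.0
[ 0.42  1.06 -0.13  1.11  0.04  1.76 -0.1 ] 0.0
[ 0.32  1.07 -0.13  1.08  0.05  1.75 -0.88] 0.0
[ 0.22  1.1  -0.12  1.03  0.05  1.75 -1.66] 0.0
```

Call:
servo_tool(
  rows=[
    {"dx": -0.0116,"dy": 0.0129,"dz": 0,"wx": 0,"wy": 0,"wz": 0,"fingers": 1},
    {"dx": -0.0232,"dy": 0.0258,"dz": 0.0001,"wx": 0,"wy": 0,"wz": 0,"fingers": 1},
    {"dx": -0.0348,"dy": 0.0387,"dz": 0.0001,"wx": 0,"wy": 0,"wz": 0,"fingers": 1},
    {"dx": -0.0231,"dy": 0.0258,"dz": 0.0001,"wx": 0,"wy": 0,"wz": 0,"fingers": 1},
    {"dx": -0.0231,"dy": 0.0258,"dz": 0.0001,"wx": 0,"wy": 0,"wz": 0,"fingers": 1},
  ],
)

```text
clock: 8.65
eef_pos: [437.8, -306.3, 168.4]
tool_rot: [1.567, 0.732, 2.528]
force: [-0.1, -0.2, -3.8]
width: 46.8
```

Call:
servo_tool(
  rows=[
    {"dx": 0.001,"dy": -0.001,"dz": 0.0096,"wx": 0.85,"wy": 0.09,"wz": -0.04,"fingers": 1},
    {"dx": 0.0009,"dy": -0.0001,"dz": 0.0096,"wx": 0.85,"wy": 0.08,"wz": -0.04,"fingers": 1},
    {"dx": 0.0009,"dy": 0.0007,"dz": 0.0096,"wx": 0.85,"wy": 0.08,"wz": -0.05,"fingers": 1},
    {"dx": 0.0008,"dy": 0.0016,"dz": 0.0095,"wx": 0.85,"wy": 0.07,"wz": -0.06,"fingers": 1},
    {"dx": 0.0006,"dy": 0.0024,"dz": 0.0093,"wx": 0.86,"wy": 0.06,"wz": -0.06,"fingers": 1},
  ],
)

```text
clock: 9.28
eef_pos: [458.1, -276.3, 161.9]
tool_rot: [2.057, 0.747, 2.589]
force: [0.1, -0.1, -3.3]
width: 46.9
```

Call:
servo_tool(
  rows=[
    {"dx": 0.0006,"dy": 0.0032,"dz": 0.0091,"wx": 0.85,"wy": 0.06,"wz": -0.07,"fingers": 1},
    {"dx": 0.0006,"dy": 0.0041,"dz": 0.0087,"wx": 0.85,"wy": 0.05,"wz": -0.08,"fingers": 1},
    {"dx": 0.0004,"dy": 0.0048,"dz": 0.0084,"wx": 0.85,"wy": 0.05,"wz": -0.08,"fingers": 1},
    {"dx": 0.0004,"dy": 0.0055,"dz": 0.0079,"wx": 0.85,"wy": 0.03,"wz": -0.09,"fingers": 1},
    {"dx": 0.0002,"dy": 0.0063,"dz": 0.0074,"wx": 0.85,"wy": 0.03,"wz": -0.09,"fingers": 1},
  ],
)

```text
clock: 9.9
eef_pos: [478.5, -246.6, 156.6]
tool_rot: [2.546, 0.764, 2.652]
force: [-0.0, 0.2, -3.3]
width: 46.9
```

Call:
servo_tool(
  rows=[
    {"dx": 0.0002,"dy": 0.0068,"dz": 0.0068,"wx": 0.85,"wy": 0.02,"wz": -0.09,"fingers": 1},
    {"dx": 0.0001,"dy": 0.0075,"dz": 0.0061,"wx": 0.86,"wy": 0.01,"wz": -0.09,"fingers": 1},
    {"dx": 0.0001,"dy": 0.0079,"dz": 0.0055,"wx": 0.85,"wy": 0,"wz": -0.09,"fingers": 1},
    {"dx": -0.0001,"dy": 0.0084,"dz": 0.0047,"wx": 0.85,"wy": -0.01,"wz": -0.09,"fingers": 1},
    {"dx": -0.0001,"dy": 0.0088,"dz": 0.004,"wx": 0.85,"wy": -0.02,"wz": -0.1,"fingers": 1},
  ],
)

```text
clock: 10.52
eef_pos: [498.7, -216.9, 151.3]
tool_rot: [3.036, 0.78, 2.716]
force: [-0.1, -0.2, -4.5]
width: 46.8
```

Call:
servo_tool(
  rows=[
    {"dx": -0.0002,"dy": 0.0092,"dz": 0.0031,"wx": 0.85,"wy": -0.03,"wz": -0.08,"fingers": 1},
    {"dx": -0.0003,"dy": 0.0093,"dz": 0.0024,"wx": 0.85,"wy": -0.03,"wz": -0.09,"fingers": 1},
    {"dx": -0.0004,"dy": 0.0096,"dz": 0.0015,"wx": 0.85,"wy": -0.05,"wz": -0.08,"fingers": 1},
    {"dx": -0.0004,"dy": 0.0096,"dz": 0.0007,"wx": 0.85,"wy": -0.05,"wz": -0.08,"fingers": 1},
    {"dx": -0.0005,"dy": 0.0096,"dz": -0.0002,"wx": 0.86,"wy": -0.06,"wz": -0.07,"fingers": 1},
  ],
)

```text
clock: 11.15
eef_pos: [519.1, -187.2, 146.0]
tool_rot: [-2.757, 0.798, 2.779]
force: [-0.7, 0.2, -3.5]
width: 46.7
```

Call:
servo_tool(
  rows=[
    {"dx": -0.0006,"dy": 0.0096,"dz": -0.0011,"wx": 0.85,"wy": -0.06,"wz": -0.07,"fingers": 1},
    {"dx": -0.0007,"dy": 0.0095,"dz": -0.0019,"wx": 0.85,"wy": -0.07,"wz": -0.06,"fingers": 1},
    {"dx": -0.0007,"dy": 0.0092,"dz": -0.0027,"wx": 0.85,"wy": -0.08,"wz": -0.05,"fingers": 1},
    {"dx": -0.0009,"dy": 0.0089,"dz": -0.0036,"wx": 0.85,"wy": -0.08,"wz": -0.04,"fingers": 1},
    {"dx": -0.0008,"dy": 0.0086,"dz": -0.0043,"wx": 0.85,"wy": -0.09,"wz": -0.04,"fingers": 1},
  ],
)

```text
clock: 11.78
eef_pos: [539.3, -157.5, 140.7]
tool_rot: [-2.264, 0.814, 2.845]
force: [-0.8, 0.2, -3.5]
width: 46.9
```

Call:
servo_tool(
  rows=[
    {"dx": -0.001,"dy": 0.0082,"dz": -0.005,"wx": 0.85,"wy": -0.08,"wz": -0.02,"fingers": 1},
    {"dx": -0.001,"dy": 0.0077,"dz": -0.0058,"wx": 0.85,"wy": -0.1,"wz": -0.02,"fingers": 1},
    {"dx": -0.0012,"dy": 0.0072,"dz": -0.0064,"wx": 0.86,"wy": -0.09,"wz": -0.01,"fingers": 1},
    {"dx": -0.0011,"dy": 0.0065,"dz": -0.007,"wx": 0.85,"wy": -0.09,"wz": 0,"fingers": 1},
    {"dx": -0.0013,"dy": 0.0059,"dz": -0.0075,"wx": 0.85,"wy": -0.09,"wz": 0.01,"fingers": 1},
  ],
)

```text
clock: 12.4
eef_pos: [559.6, -127.8, 135.4]
tool_rot: [-1.771, 0.83, 2.91]
force: [-0.2, 0.2, -4.8]
width: 46.8
```

Call:
servo_tool(
  rows=[
    {"dx": -0.0013,"dy": 0.0052,"dz": -0.0081,"wx": 0.85,"wy": -0.09,"wz": 0.02,"fingers": 1},
    {"dx": -0.0014,"dy": 0.0045,"dz": -0.0084,"wx": 0.85,"wy": -0.09,"wz": 0.02,"fingers": 1},
    {"dx": 0,"dy": 0,"dz": 0,"wx": 0,"wy": 0,"wz": 0,"fingers": 1},
    {"dx": 0,"dy": 0,"dz": 0,"wx": 0,"wy": 0,"wz": 0,"fingers": 1},
  ],
)

```text
clock: 12.9
eef_pos: [567.3, -117.2, 133.3]
tool_rot: [-1.574, 0.836, 2.939]
force: [-0.5, -0.1, -3.9]
width: 46.4
```

```bash
python3 - <<'E'
from h import *
s,p,R=st();print(s['clock'],p,s['qpos'].round(3),s['width'],'\n',R.round(3),'\n',toolR(-11.5,-42,-1).round(3))
save('wrist','w6.png');save('side','s6.png');im=cv2.imread('pics/s6.png');cv2.imwrite('pics/s6z.png',cv2.resize(im[100:330,240:500],None,fx=2.5,fy=2.5,interpolation=2))
for n in('wrist','side'):
  for l in ('eyepiece_mid','eyepiece','cradle','cradle_seat'): print(n,l,[(round(d['conf'],2),np.round(d['point'],1)) for d in ctrl.mark_of(l,n)[:2]])
E
```

```text
12.9 [ 567.33570276 -117.24949262  133.25634055] [-0.108  1.184  0.733  1.081 -0.483  1.811 -1.195] 46.422454763090705 
 [[-0.656  0.728 -0.199]
 [ 0.135 -0.146 -0.98 ]
 [-0.742 -0.67  -0.002]] 
 [[-0.656  0.728 -0.199]
 [ 0.133 -0.148 -0.98 ]
 [-0.743 -0.669  0.   ]]
wrist eyepiece_mid []
wrist eyepiece [(0.82, array([322.2, 365.2]))]
wrist cradle [(0.65, array([324.5,  97.8]))]
wrist cradle_seat [(0.97, array([328.8, 143.9]))]
side eyepiece_mid [(0.63, array([375.1, 190.5]))]
side eyepiece [(0.61, array([387.2, 199.4]))]
side cradle [(0.74, array([369.9, 239.2]))]
side cradle_seat [(0.82, array([370.3, 231.1]))]
```

View pics/w6.png

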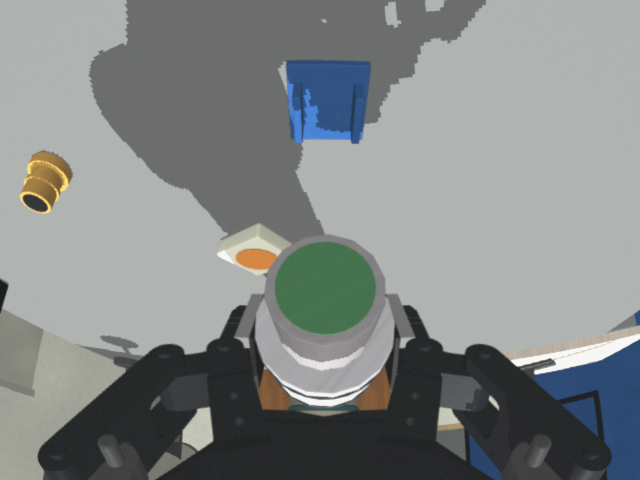

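View pics/s6z.png

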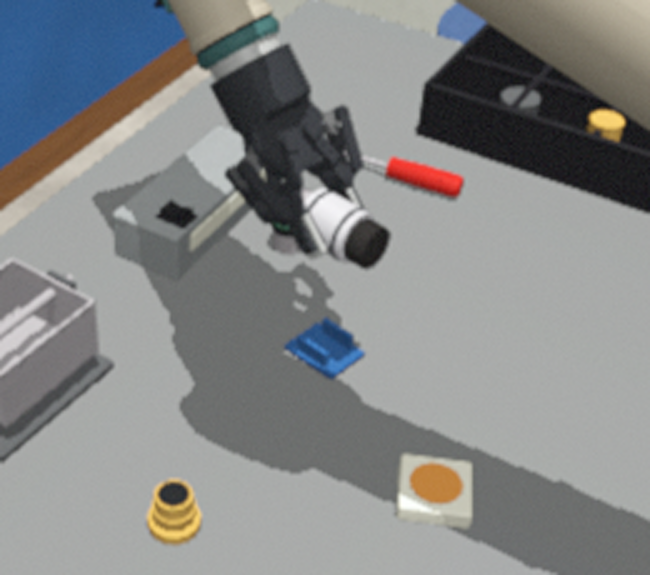

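The wrist view shows the eyepiece in the jaws with its barrel end at (326,287). The cradle is ahead at (328,100), and in the side view the eyepiece is about level with its barrel outward. I'll re-measure the cradle and the in-hand offset before lowering.

```bash
python3 - <<'E'
from h import *
s,p,R=st();n='wrist';im=cv2.imread('pics/w6.png');hsv=cv2.cvtColor(im,cv2.COLOR_BGR2HSV)
m=cv2.inRange(hsv,(50,60,30),(85,255,255)); m[:220]=0;m[345:]=0
k,l,stt,c=cv2.connectedComponentsWithStats(m); i=1+stt[1:,4].argmax(); o,v=ray(n,c[i]);o=R.T@(o-p);v=R.T@v; print(c[i],stt[i],'disc tool',(o+v*(-56.8-o[0])/v[0]).round(1))
m=cv2.inRange(hsv,(100,120,30),(125,255,255)); w=np.zeros_like(m); w[50:150,270:390]=1
cn=max(cv2.findContours(m*w,cv2.RETR_EXTERNAL,2)[0],key=cv2.contourArea)
# top-edge (far) corners of base and near ones
print(cv2.approxPolyDP(cv2.convexHull(cn),3,True)[:,0].tolist())
for q in cv2.approxPolyDP(cv2.convexHull(cn),3,True)[:,0]: print(q,atz(n,q,6).round(1),atz(n,q,0).round(1))
for l,z in [('cradle',0),('cradle_seat',40.5)]:
   ctrl.get_image('wrist'); print(l,[(round(d['conf'],2),atz(n,d['point'],z).round(1)) for d in ctrl.mark_of(l,n)[:1]])
cv2.imwrite('pics/w6z.png',cv2.resize(im[40:160,260:400],None,fx=5,fy=5))
E
```

```text
[324.79183729 287.93734644] [ 275  242  101   93 7326] disc tool [-56.8  36.4  -0.7]
[[368, 62], [361, 138], [357, 142], [295, 142], [291, 137], [287, 61]]
[368  62] [ 601.7 -148.2    6. ] [ 597.9 -148.2    0. ]
[361 138] [ 542.1 -136.3    6. ] [ 536.3 -136.     0. ]
[357 142] [ 538.8 -133.1    6. ] [ 532.9 -132.7    0. ]
[295 142] [547.1 -91.8   6. ] [541.5 -90.    0. ]
[291 137] [552.3 -90.4   6. ] [546.8 -88.5  -0. ]
[287  61] [ 611.2 -104.     6. ] [ 607.7 -102.5    0. ]
cradle [(0.94, array([ 575.2, -119.2,   -0. ]))]
cradle_seat [(0.96, array([ 574.8, -118. ,   40.5]))]
```

View pics/w6z.png

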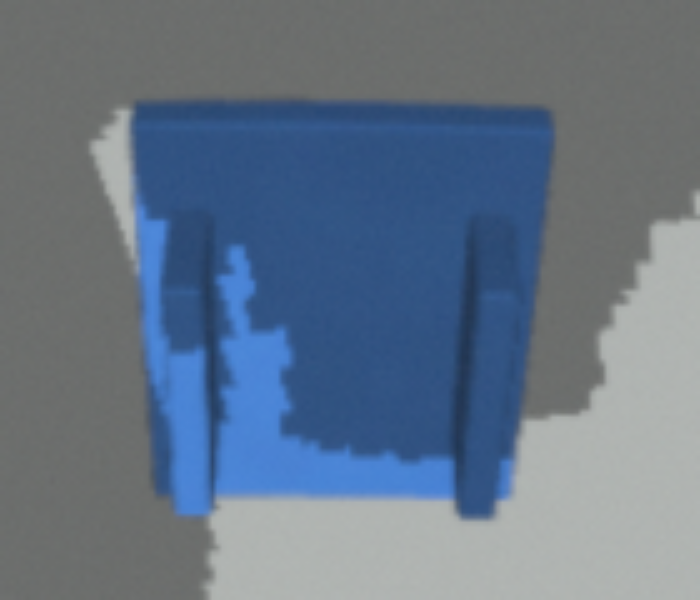

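```bash
python3 - <<'E'
from h import *
s,p,R=st();print(p)
# tool-frame axis dir from pick pose
Rp=np.array([[-.608,-.548,.574],[.428,.382,.819],[-.668,.744,.002]]); ax=Rp.T@[0,0,1]
disc=np.array([-56.8,36.4,-.7]); mid=p+R@(disc-57*ax); a=R@ax
print('axis world',a.round(3),'az',np.degrees(np.arctan2(a[1],a[0])),'mid',mid.round(1))
az=np.radians(-11.7);d=np.array([np.cos(az),np.sin(az),0])
dl=np.array([574.3,-119,41.7])-mid; print('delta',dl)
# fix yaw small & pitch
T=Ro.from_rotvec(np.cross(a,d)).as_matrix()@R
# mid in tool fixed
m=disc-57*ax; tp=np.array([574.3,-119,41.7])-T@m
P,C=plan(p,R,tp,T,5,1)
E
```

```text
[ 567.55290734 -117.2060578   133.09506615]
axis world [ 0.979 -0.201 -0.002] az -11.611879718461516 mid [ 575.6 -118.   151. ]
delta [  -1.33291435   -0.96770349 -109.32207517]
[{"dx": 0.0218, "dy": 0.0193, "dz": 0.0003, "wx": 0.002, "wy": 0.002, "wz": 0.005, "fingers": 1}, {"dx": 0.0219, "dy": 0.0193, "dz": 0.0004, "wx": 0.002, "wy": 0.002, "wz": 0.005, "fingers": 1}, {"dx": 0.0218, "dy": 0.0193, "dz": 0.0003, "wx": 0.002, "wy": 0.002, "wz": 0.005, "fingers": 1}, {"dx": 0.0219, "dy": 0.0193, "dz": 0.0004, "wx": 0.002, "wy": 0.002, "wz": 0.005, "fingers": 1}, {"dx": 0.0219, "dy": 0.0193, "dz": 0.0003, "wx": 0.002, "wy": 0.002, "wz": 0.005, "fingers": 1}]
end [ 566.3 -118.2   23.7] 1.0 step 21.87073181683516
```

Call:
servo_tool(
  rows=[
    {"dx": 0.0109,"dy": 0.0096,"dz": 0.0002,"wx": 0,"wy": 0,"wz": 0.005,"fingers": 1},
    {"dx": 0.0219,"dy": 0.0193,"dz": 0.0004,"wx": 0,"wy": 0,"wz": 0.005,"fingers": 1},
    {"dx": 0.0218,"dy": 0.0193,"dz": 0.0003,"wx": 0,"wy": 0,"wz": 0.005,"fingers": 1},
    {"dx": 0.0219,"dy": 0.0193,"dz": 0.0004,"wx": 0,"wy": 0,"wz": 0.005,"fingers": 1},
    {"dx": 0.0164,"dy": 0.0145,"dz": 0.0002,"wx": 0,"wy": 0,"wz": 0.005,"fingers": 1},
  ],
)

```text
clock: 14.22
eef_pos: [565.8, -117.9, 38.0]
tool_rot: [-1.572, 0.838, 2.94]
force: [0.2, 0.1, -3.4]
width: 46.9
```

Call:
servo_tool(
  rows=[
    {"dx": 0.0082,"dy": 0.0073,"dz": 0.0001,"wx": 0,"wy": 0,"wz": 0,"fingers": 1},
    {"dx": 0.0082,"dy": 0.0072,"dz": 0.0001,"wx": 0,"wy": 0,"wz": 0,"fingers": 1},
    {"dx": 0,"dy": 0,"dz": 0,"wx": 0,"wy": 0,"wz": 0,"fingers": 1},
  ],
)

```text
clock: 14.6
eef_pos: [566.5, -118.5, 24.0]
tool_rot: [-1.571, 0.84, 2.94]
force: [0.7, -0.4, -3.8]
width: 46.7
```

```bash
python3 - <<'E'
from h import *
s,p,R=st();print(s['clock'],p,s['force'],s['width'])
save('side','s7.png');im=cv2.imread('pics/s7.png');cv2.imwrite('pics/s7z.png',cv2.resize(im[150:300,290:470],None,fx=4,fy=4,interpolation=2))
E
```

```text
14.6 [ 566.48413286 -118.50650605   24.04827374] [ 0.65129465 -0.44112005 -3.78156924] 46.73037893803995
```

View pics/s7z.png

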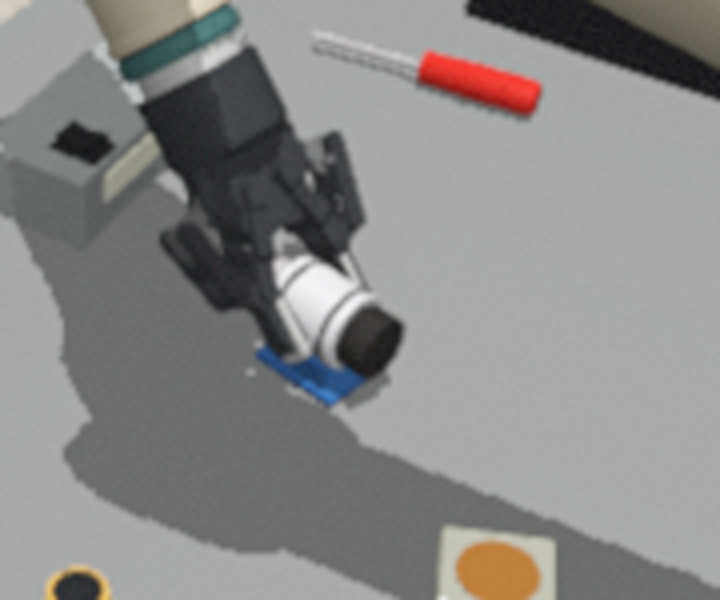

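Still about 1 mm above the rails. Creeping down onto them.

Call:
servo_tool(
  rows=[
    {"dx": 0.001,"dy": 0.0009,"dz": 0,"wx": 0,"wy": 0,"wz": 0,"fingers": 1},
    {"dx": 0,"dy": 0,"dz": 0,"wx": 0,"wy": 0,"wz": 0,"fingers": 1},
  ],
)

```text
clock: 14.9
eef_pos: [566.6, -118.5, 23.7]
tool_rot: [-1.571, 0.84, 2.94]
force: [0.5, -1.2, 0.9]
width: 46.2
```

Call:
servo_tool(
  rows=[
    {"dx": 0.0008,"dy": 0.0007,"dz": 0,"wx": 0,"wy": 0,"wz": 0,"fingers": 1},
    {"dx": 0,"dy": 0,"dz": 0,"wx": 0,"wy": 0,"wz": 0,"fingers": 1},
  ],
)

```text
clock: 15.15
eef_pos: [566.5, -118.6, 23.5]
tool_rot: [-1.571, 0.839, 2.941]
force: [1.7, -1.3, 4.8]
width: 47.0
```

Contact: the force went from -3.8 to +4.8 N. Releasing.

Call:
servo_tool(
  rows=[
    {"dx": 0,"dy": 0,"dz": 0,"wx": 0,"wy": 0,"wz": 0,"fingers": 0},
    {"dx": 0,"dy": 0,"dz": 0,"wx": 0,"wy": 0,"wz": 0,"fingers": 0},
    {"dx": 0,"dy": 0,"dz": 0,"wx": 0,"wy": 0,"wz": 0,"fingers": 0},
    {"dx": 0,"dy": 0,"dz": 0,"wx": 0,"wy": 0,"wz": 0,"fingers": 0},
  ],
)

```text
clock: 15.65
eef_pos: [566.2, -118.1, 21.8]
tool_rot: [-1.572, 0.839, 2.94]
force: [0.6, -0.0, -0.4]
width: 85.3
```

```bash
python3 - <<'E'
from kin import *
s,p,R=st();L=np.load('L.npy');print(s['clock'],p,s['force'],s['width'],s['qpos'].round(3))
print('model err',(FK(s['qpos'],L,G)[0]-p).round(1))
save('wrist','w8.png');save('side','s8.png');im=cv2.imread('pics/s8.png');cv2.imwrite('pics/s8z.png',cv2.resize(im[150:300,290:470],None,fx=4,fy=4,interpolation=2))
E
```

```text
15.65 [ 566.20063569 -118.13199987   21.76875225] [ 0.58101532 -0.01071425 -0.42596975] 85.26266990360831 [-0.098  1.315  0.698  1.088 -0.538  1.679 -1.198]
model err [-7.5  1.   2. ]
```

View pics/w8.png

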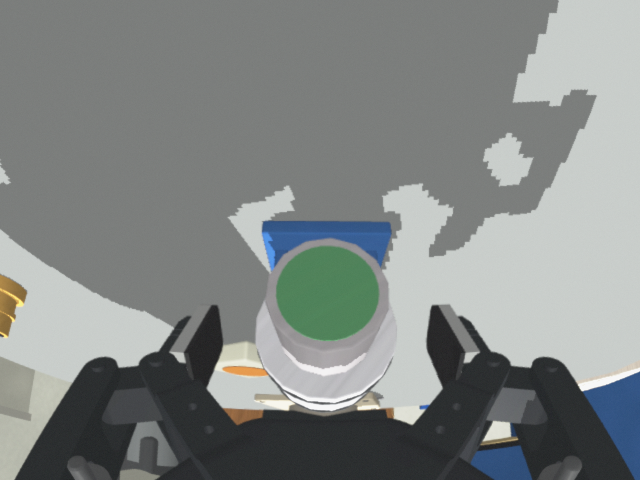

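View pics/s8z.png

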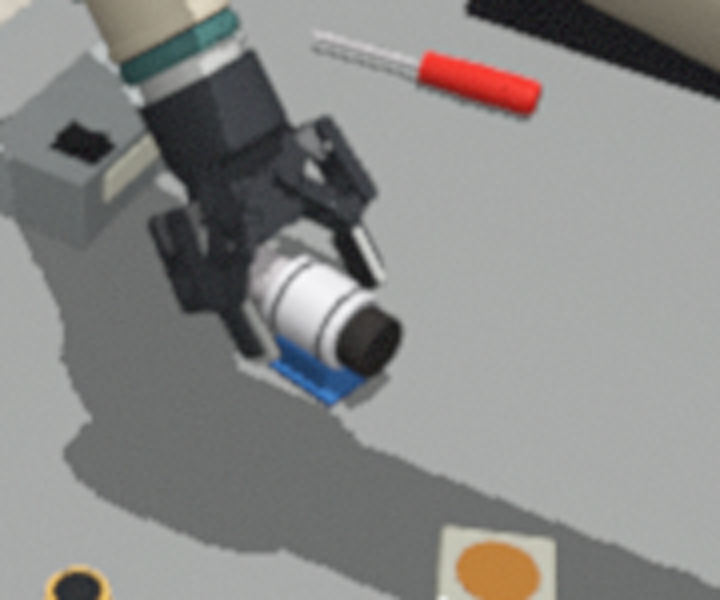

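The eyepiece lies lengthwise on both rails, barrel outward, and released. Next I'll check whether a simple min-norm IK reproduces the arm's joint behaviour, so I can plan the wrist-branch change.

```bash
cat > sim.py <<'E'
from kin import *
# refit geometry with recorded data
D=[(q1,p1),
 (np.array([.311,.485,.163,1.811,-.101,.855,1.485]),np.array([487.03,-248.8,231.3])),
 (np.array([.611,1.243,-.113,.733,.055,1.981,1.49]),np.array([512.97,-359.8,124.9])),
 (np.array([.632,1.203,-.128,1.142,.06,1.64,1.47]),np.array([438.0,-306.6,37.0])),
 (np.array([-.108,1.184,.733,1.081,-.483,1.811,-1.195]),np.array([567.4,-117.2,133.2])),
 (np.array([-.098,1.315,.698,1.088,-.538,1.679,-1.198]),np.array([566.2,-118.1,21.8]))]
r=fitL(D); L2=r.x
def FKL(q): return FK(q,L2,G)
def jac(q):
    J=np.zeros((6,7));p0,R0=FKL(q)
    for i in range(7):
        dq=q.copy();dq[i]+=1e-5;p,R=FKL(dq);J[:3,i]=(p-p0)/1e-5;J[3:,i]=Ro.from_matrix(R@R0.T).as_rotvec()/1e-5
    return J,p0,R0
def step(q,tp,tR,it=3,sc=300.):
    for _ in range(it):
        J,p,R=jac(q);e=np.r_[(tp-p)/sc,Ro.from_matrix(tR@R.T).as_rotvec()];J[:3]/=sc
        q=q+J.T@np.linalg.solve(J@J.T+1e-4*np.eye(6),e)
        q=np.clip(q,LO,HI)
    return q
E
python3 - <<'E'
from sim import *
print(L2.round(2),r.fun.reshape(-1)[:18].round(1))
# sim roll
q=D[3][0];p,R=FKL(q)
for k in range(1,6): q=step(q,p+[0,0,26*k],R)
print('lift',q.round(2))
p0=p+[0,0,130]; B=toolR(-11.5,-42,1);rv=Ro.from_matrix(R.T@B).as_rotvec();pe=np.array([567.4,-117.2,133.2])
for i in range(1,33):
    k=i/32;q=step(q,p0+(pe-p0)*k,R@Ro.from_rotvec(rv*k).as_matrix()@Ro.from_euler('x',180*k,degrees=True).as_matrix())
print('roll',q.round(2),'actual',D[4][0])
E
```

```text
[336.26 558.89 381.95 349.58  -1.14] [-0.3  0.2  0.7 -0.3  0.  -0.1 -0.3  0.2  0.5 -0.3  0.1  0.5  0.3 -0.5
 -0.7  0.2 -0.3 -0.9]
lift [ 0.63  1.04 -0.13  1.14  0.04  1.8   1.47]
roll [-0.11  1.18  0.73  1.08 -0.48  1.81 -1.2 ] actual [-0.108  1.184  0.733  1.081 -0.483  1.811 -1.195]
```

The simulated IK reproduces the real arm's joints, so I can plan the branch change reliably.

```bash
cat > path.py <<'E'
from sim import *
import json
def simrows(q,P,C,rows):
    """follow rows with simulated IK"""
    qs=[q]
    for r in rows:
        d=np.array([r['dx'],r['dy'],r['dz']])*750;w=np.radians(np.array([r['wx'],r['wy'],r['wz']])*6)
        P=P+C@d;C=C@Ro.from_rotvec(w).as_matrix();q=step(q,P,C);qs.append(q)
    return np.array(qs),P,C
def mk(P,C,poses,f,nd=4):
    rows=[]
    for tp,tR in poses:
        d=np.round(C.T@(tp-P)/750,nd);w=np.round(np.degrees(Ro.from_matrix(C.T@tR).as_rotvec())/6,2)
        P=P+C@d*750;C=C@Ro.from_rotvec(np.radians(w*6)).as_matrix()
        rows.append({**{k:float(v) for k,v in zip(['dx','dy','dz','wx','wy','wz'],[*d,*w])},'fingers':f})
    return rows,P,C
def show(rows):
    for i in range(0,len(rows),5): print(json.dumps(rows[i:i+5]).replace('0.0,','0,').replace('-0,','0,'))
E
cat > p9.py <<'E'
from path import *
s,p,R=st();qc=s['qpos'].copy()
az=-11.7;a=np.radians(az);d=np.array([np.cos(a),np.sin(a),0]);c=np.array([574.4,-118.8,40.7])
TH=38
T=toolR(az,TH,1); g=c-3*d   # grasp point z=42
seed=np.array([.15,.9,0,2.35,3.08,.85,-1.58])
qg,e,aa=IK(gp(g,T),T,L2,seed);print('grasp',qg.round(2),e,aa)
qs_,e,aa=IK(gp(g,T,-90),T,L2,qg);print('standoff',qs_.round(2),e,aa)
up=p-40*R[:,0]+[0,0,90]
q1_=step(step(qc,(p+up)/2,R),up,R);print('up',q1_.round(2))
qm=np.array([.25,.55,.2,1.9,1.3,.6,-1.4]);print('mid',FKL(qm)[0],FKL(qm)[1][:,0].round(2))
# joint spline through q1_,qm,qs
from scipy.interpolate import CubicSpline
cs=lambda t:(1-t)**2*q1_+2*t*(1-t)*(2*qm-(q1_+qs_)/2)+t*t*qs_
N=38
ts=np.linspace(0,1,N+1)
F=[FKL(cs(t)) for t in ts]
rot=[np.degrees(np.linalg.norm(Ro.from_matrix(F[i][1].T@F[i+1][1]).as_rotvec())) for i in range(N)]
tr=[np.linalg.norm(F[i+1][0]-F[i][0]) for i in range(N)]
print('rot max',max(rot),sum(rot),'tr max',max(tr),'min z',min(f[0][2] for f in F))
E
python3 p9.py
```

```text
grasp [ 0.14  0.92 -0.01  2.39  3.07  0.83 -1.58] 6.908293033969612e-07 1.7585593575392837e-07
standoff [ 0.86  1.01 -1.25  2.47  2.11  1.13 -0.46] 12.934463042360752 2.6111146760249655
up [-0.08  1.21  0.73  0.96 -0.49  1.88 -1.23]
mid [ 530.8193174  -483.2388987   290.33728818] [ 0.13 -0.73 -0.67]
rot max 8.764975332193938 225.45713448715063 tr max 58.39956444510798 min z 91.48614337890541
```

```bash
cat > p9.py <<'E'
from path import *
import sys
s,p,R=st();qc=s['qpos'].copy()
az=-11.7;a=np.radians(az);d=np.array([np.cos(a),np.sin(a),0]);c=np.array([574.4,-118.8,40.7])
TH=36
T=toolR(az,TH,1); g=c-3*d
A=p-45*R[:,0]; 
for sgn in (1,):
 for H in (230,280):
  for mid in (20,35,50):
   for dx in (-40,0,40):
    B=np.array([575+dx,-119,H]); poses=[(p+(A-p)*i/3,R) for i in (1,2,3)]+[(A+(B-A)*i/5,R) for i in range(1,6)]
    t0=np.degrees(np.arccos(-R[2,0])); az0=az+180
    N=34; E=gp(g,T)+[0,0,120]
    R0=toolR(az+180,t0,1)
    for i in range(1,N+1):
        k=i/N; th=(1-k)**2*t0+2*k*(1-k)*mid+k*k*TH
        poses.append((B+(E-B)*k,toolR(az+180+sgn*180*k,th,1)))
    poses+= [(E+(gp(g,T)-E)*i/6,T) for i in range(1,7)]
    rows,P,C=mk(p,R,poses,0)
    qs,_,_=simrows(qc,p,R,rows)
    dq=np.abs(np.diff(qs,axis=0)).max(0)*8
    err=max(np.linalg.norm(FKL(qs[i+1])[0]-poses[i][0]) for i in range(len(poses)))
    print(sgn,H,mid,dx,'err',round(err,1),'end',qs[-1].round(2),'margin',np.minimum(qs-LO,HI-qs).min(0).round(2),'spd',dq.round(1))
E
python3 p9.py
```

```text
1 230 20 -40 err 114.0 end [ 0.26  0.9  -0.19  2.36  2.92  0.76 -1.37] margin [2.48 0.81 0.55 0.11 0.56 0.   1.57] spd [4.  0.5 5.1 0.5 7.3 0.7 6.6]
1 230 20 0 err 154.8 end [ 0.18  0.9  -0.06  2.36  3.02  0.75 -1.51] margin [2.43 0.81 0.45 0.1  0.56 0.   1.41] spd [3.8 0.7 5.1 0.4 8.9 0.7 7.5]
1 230 20 40 err 149.1 end [ 0.18  0.9  -0.07  2.36  3.02  0.75 -1.51] margin [2.44 0.81 0.47 0.1  0.56 0.   1.42] spd [3.7 0.7 4.9 0.5 8.5 0.7 7.1]
1 230 35 -40 err 132.8 end [ 0.19  0.9  -0.09  2.36  3.    0.75 -1.48] margin [2.31 0.81 0.37 0.1  0.56 0.   1.42] spd [3.7 1.3 5.2 0.5 7.9 0.8 6.7]
1 230 35 0 err 123.8 end [ 0.21  0.9  -0.11  2.36  2.98  0.76 -1.46] margin [2.34 0.81 0.42 0.1  0.56 0.   1.48] spd [2.6 1.7 4.2 0.4 8.3 0.8 7.3]
1 230 35 40 err 118.2 end [ 0.22  0.9  -0.12  2.36  2.97  0.76 -1.44] margin [2.36 0.81 0.44 0.1  0.56 0.   1.5 ] spd [2.8 1.4 4.2 0.5 8.2 0.8 7.1]
1 230 50 -40 err 125.7 end [ 0.1   0.9   0.05  2.37  3.12  0.75 -1.64] margin [2.19 0.81 0.26 0.1  0.56 0.   1.24] spd [2.8 1.4 4.1 0.5 5.3 1.  4.6]
1 230 50 0 err 134.7 end [ 0.11  0.9   0.03  2.37  3.1   0.75 -
[... 858 characters left out ...]
.9  -0.13  2.36  2.96  0.76 -1.43] margin [2.36 0.81 0.44 0.1  0.56 0.   1.51] spd [3.2 1.1 4.5 0.5 7.5 0.9 6.4]
1 280 35 40 err 94.2 end [ 0.19  0.9  -0.09  2.36  3.    0.75 -1.48] margin [2.4  0.81 0.5  0.1  0.56 0.   1.46] spd [2.3 0.7 3.1 0.8 6.  0.9 4.9]
1 280 50 -40 err 85.3 end [ 0.14  0.9  -0.02  2.36  3.06  0.75 -1.56] margin [2.24 0.81 0.36 0.1  0.56 0.   1.35] spd [2.6 1.  3.6 0.5 5.6 1.  5. ]
1 280 50 0 err 87.7 end [ 0.14  0.9  -0.01  2.36  3.07  0.75 -1.57] margin [2.25 0.81 0.37 0.1  0.56 0.   1.34] spd [2.4 1.  3.3 0.5 5.1 1.  4.4]
1 280 50 40 err 66.3 end [ 0.18  0.9  -0.07  2.36  3.02  0.75 -1.5 ] margin [2.32 0.81 0.49 0.1  0.56 0.   1.43] spd [1.5 0.7 1.8 0.8 5.3 1.1 4.5]
```

```bash
cat > p10.py <<'E'
from path import *
s,p,R=st();qc=s['qpos'].copy()
az=-11.7;a=np.radians(az);d=np.array([np.cos(a),np.sin(a),0]);c=np.array([574.4,-118.8,40.7])
TH=36
T=toolR(az,TH,1); g=c-3*d
def build(j6m,pm,j7m,j3m,N=None,up=90,E_=120):
    A=p-45*R[:,0]; B=A+[0,0,up]
    pre=[(p+(A-p)*i/3,R) for i in (1,2,3)]+[(A+(B-A)*i/3,R) for i in range(1,4)]
    rows,P,C=mk(p,R,pre,0);qs,_,_=simrows(qc,p,R,rows);q0=qs[-1]
    E=gp(g,T)+[0,0,E_]
    qe,e,aa=IK(E,T,L2,np.array([.14,.8,0,2.3,3.07,.8,-1.58]))
    f=lambda v:np.r_[(FKL(np.array([v[0],v[1],j3m,v[2],1.3,j6m,j7m]))[0]-pm)/100]
    v=least_squares(f,[.1,.6,1.9]).x;qm=np.array([v[0],v[1],j3m,v[2],1.3,j6m,j7m])
    cs=lambda t:(1-t)**2*q0+2*t*(1-t)*(2*qm-(q0+qe)/2)+t*t*qe
    ts=np.linspace(0,1,401);F=[FKL(cs(t)) for t in ts]
    m=[0]
    for i in range(400): m.append(m[-1]+max(np.degrees(np.linalg.norm(Ro.from_matrix(F[i][1].T@F[i+1][1]).as_rotvec()))/5.9,np.linalg.norm(F[i+1][0]-F[i][0])/35,np.abs((cs(ts[i+1])-cs(ts[i]))/np.array([2.57,2.57]+[3.14]*5)).max()*8/.6))
    N=int(np.ceil(m[-1]));tt=np.interp(np.linspace(0,m[-1],N+1)[1:],m,ts)
    poses=pre+[FKL(cs(t)) for t in tt]
    poses+= [(E+(gp(g,T)-E)*i/6,T) for i in range(1,5)]
    rows,P,C=mk(p,R,poses,0);qs,_,_=simrows(qc,p,R,rows)
    err=max(np.linalg.norm(FKL(qs[i+1])[0]-poses[i][0]) for i in range(len(poses)))
    mz=min(x[0][2] for x in poses[6:-4]);ys=[x[0][1] for x in poses];xs=[x[0][0] for x in poses]
    return rows,qs,err,N,mz,(min(xs),max(xs)),(min(ys),max(ys)),qm,e,poses
if __name__=='__main__':
  for j6m in (.6,.8,1.0):
   for pm in ([600,-200,300],[560,-250,300],[600,-120,320]):
    for j7m in (-1.4,-1.0,-.5):
      r_=build(j6m,np.array(pm,float),j7m,.3)
      qs=r_[1];print(j6m,pm,j7m,'err',round(r_[2],1),'N',r_[3],'minz',round(r_[4]),np.round(r_[5]),np.round(r_[6]),'marg',np.minimum(qs-LO,HI-qs).min(0).round(2)[1:6],'spd',(np.abs(np.diff(qs,axis=0)).max()*8).round(1),r_[8])
E
python3 p10.py
```

```text
0.6 [600, -200, 300] -1.4 err 118.0 N 34 minz 142 [544. 603.] [-253. -102.] marg [0.81 0.17 0.1  0.56 0.  ] spd 6.5 1.7152757798563816e-05
0.6 [600, -200, 300] -1.0 err 102.9 N 33 minz 142 [544. 603.] [-253. -102.] marg [0.8  0.19 0.1  0.56 0.  ] spd 6.2 1.7152757798563816e-05
0.6 [600, -200, 300] -0.5 err 59.2 N 35 minz 142 [544. 603.] [-253. -102.] marg [0.79 0.29 0.11 0.56 0.  ] spd 4.3 1.7152757798563816e-05
0.6 [560, -250, 300] -1.4 err 125.1 N 34 minz 142 [515. 596.] [-293. -120.] marg [0.79 0.12 0.09 0.56 0.  ] spd 5.3 1.7152757798563816e-05
0.6 [560, -250, 300] -1.0 err 103.7 N 32 minz 142 [515. 596.] [-293. -120.] marg [0.79 0.16 0.09 0.56 0.  ] spd 5.3 1.7152757798563816e-05
0.6 [560, -250, 300] -0.5 err 60.8 N 34 minz 142 [515. 596.] [-293. -120.] marg [0.77 0.27 0.09 0.56 0.  ] spd 4.2 1.7152757798563816e-05
0.6 [600, -120, 320] -1.4 err 122.2 N 34 minz 142 [550. 600.] [-188.  -49.] marg [0.76 0.08 0.09 0.56 0.  ] spd 5.8 1.7152757798563816e-05
0.6 [600, -120, 320] -1.0 err 78.1 N 34 minz 142 [550. 600.] [-188.  -49.] marg [0.75 0.17 0.09 0.56 0.  ] spd 4.4 1.715275779856
[... 1928 characters left out ...]
798563816e-05
1.0 [560, -250, 300] -1.0 err 34.7 N 33 minz 142 [469. 627.] [-260. -111.] marg [0.81 0.12 0.1  0.56 0.  ] spd 3.9 1.7152757798563816e-05
1.0 [560, -250, 300] -0.5 err 0.1 N 35 minz 142 [469. 627.] [-260. -111.] marg [0.81 0.48 0.1  0.56 0.08] spd 1.7 1.7152757798563816e-05
1.0 [600, -120, 320] -1.4 err 67.5 N 34 minz 142 [498. 645.] [-147.  -38.] marg [0.81 0.01 0.1  0.56 0.  ] spd 5.6 1.7152757798563816e-05
1.0 [600, -120, 320] -1.0 err 4.7 N 35 minz 142 [498. 645.] [-147.  -39.] marg [0.81 0.17 0.1  0.56 0.  ] spd 3.4 1.7152757798563816e-05
1.0 [600, -120, 320] -0.5 err 0.1 N 37 minz 142 [498. 645.] [-147.  -39.] marg [0.81 0.56 0.1  0.56 0.08] spd 1.6 1.7152757798563816e-05
```

```bash
python3 - <<'E'
from p10 import *
b=build(1.0,np.array([600,-120,320.]),-.5,.3); rows=b[0][:-4]
for r in rows:
    for k in r:
        if k in('dx','dy','dz'): r[k]=round(r[k],4)
show(rows); qs=b[1]
for i in range(0,len(qs),6): print(qs[i].round(2), (b[9][i-1][0].round(0) if i else ''))
E
```

```text
[{"dx": -0.02, "dy": 0, "dz": 0, "wx": 0, "wy": 0, "wz": 0, "fingers": 0}, {"dx": -0.02, "dy": 0, "dz": 0, "wx": 0, "wy": 0, "wz": 0, "fingers": 0}, {"dx": -0.02, "dy": 0, "dz": 0, "wx": 0, "wy": 0, "wz": 0, "fingers": 0}, {"dx": -0.0298, "dy": -0.0267, "dz": 0, "wx": 0, "wy": 0, "wz": 0, "fingers": 0}, {"dx": -0.0297, "dy": -0.0267, "dz": -0.0001, "wx": 0, "wy": 0, "wz": 0, "fingers": 0}]
[{"dx": -0.0298, "dy": -0.0268, "dz": 0, "wx": 0, "wy": 0, "wz": 0, "fingers": 0}, {"dx": 0.0022, "dy": -0.0218, "dz": -0.0078, "wx": -0.72, "wy": -0.66, "wz": -0.02, "fingers": 0}, {"dx": 0.0019, "dy": -0.0211, "dz": -0.0067, "wx": -0.71, "wy": -0.65, "wz": -0.07, "fingers": 0}, {"dx": 0.0015, "dy": -0.0205, "dz": -0.0056, "wx": -0.71, "wy": -0.65, "wz": -0.1, "fingers": 0}, {"dx": 0.001, "dy": -0.0197, "dz": -0.0047, "wx": -0.71, "wy": -0.65, "wz": -0.14, "fingers": 0}]
[{"dx": 0.0007, "dy": -0.0189, "dz": -0.0038, "wx": -0.71, "wy": -0.64, "wz": -0.17, "fingers": 0}, {"dx": 0.0002, "dy": -0.018, "dz": -0.0031, "wx": -0.7, "wy": -0.64, "wz": -0.2, "fingers": 0}, {"dx": -0.0002, "dy": -0.0171, "dz
[... 2785 characters left out ...]
": 0.51, "fingers": 0}, {"dx": 0.0138, "dy": 0.0308, "dz": -0.0293, "wx": 0.8, "wy": -0.26, "wz": 0.48, "fingers": 0}, {"dx": 0.012, "dy": 0.0252, "dz": -0.0349, "wx": 0.86, "wy": -0.12, "wz": 0.43, "fingers": 0}]
[-0.1   1.31  0.7   1.09 -0.54  1.68 -1.2 ] 
[-0.07  1.21  0.73  0.95 -0.49  1.9  -1.23] [ 596. -124.  145.]
[-0.35  1.04  0.72  1.28 -0.13  1.66 -0.83] [ 527. -103.  203.]
[-0.55  0.9   0.69  1.55  0.23  1.41 -0.56] [ 498. -126.  257.]
[-0.72  0.79  0.68  1.8   0.61  1.13 -0.39] [ 525. -147.  301.]
[-0.85  0.7   0.71  2.02  1.08  0.79 -0.38] [ 590. -127.  320.]
[-0.81  0.62  0.66  2.24  2.02  0.52 -0.85] [644. -58. 288.]
[ 0.03  0.58  0.03  2.35  2.93  0.46 -1.42] [598. -95. 159.]
```

Call:
servo_tool(
  rows=[
    {"dx": -0.02,"dy": 0,"dz": 0,"wx": 0,"wy": 0,"wz": 0,"fingers": 0},
    {"dx": -0.02,"dy": 0,"dz": 0,"wx": 0,"wy": 0,"wz": 0,"fingers": 0},
    {"dx": -0.02,"dy": 0,"dz": 0,"wx": 0,"wy": 0,"wz": 0,"fingers": 0},
    {"dx": -0.0298,"dy": -0.0267,"dz": 0,"wx": 0,"wy": 0,"wz": 0,"fingers": 0},
    {"dx": -0.0297,"dy": -0.0267,"dz": -0.0001,"wx": 0,"wy": 0,"wz": 0,"fingers": 0},
  ],
)

```text
clock: 16.38
eef_pos: [595.5, -124.3, 117.6]
tool_rot: [-1.571, 0.839, 2.94]
force: [0.1, 0.7, -0.4]
width: 85.5
```

Call:
servo_tool(
  rows=[
    {"dx": -0.0298,"dy": -0.0268,"dz": 0,"wx": 0,"wy": 0,"wz": 0,"fingers": 0},
    {"dx": 0.0022,"dy": -0.0218,"dz": -0.0078,"wx": -0.72,"wy": -0.66,"wz": -0.02,"fingers": 0},
    {"dx": 0.0019,"dy": -0.0211,"dz": -0.0067,"wx": -0.71,"wy": -0.65,"wz": -0.07,"fingers": 0},
    {"dx": 0.0015,"dy": -0.0205,"dz": -0.0056,"wx": -0.71,"wy": -0.65,"wz": -0.1,"fingers": 0},
    {"dx": 0.001,"dy": -0.0197,"dz": -0.0047,"wx": -0.71,"wy": -0.65,"wz": -0.14,"fingers": 0},
  ],
)

```text
clock: 17.0
eef_pos: [547.6, -102.6, 186.2]
tool_rot: [-1.573, 0.806, -2.936]
force: [-0.2, 0.1, -0.3]
width: 85.0
```

Call:
servo_tool(
  rows=[
    {"dx": 0.0007,"dy": -0.0189,"dz": -0.0038,"wx": -0.71,"wy": -0.64,"wz": -0.17,"fingers": 0},
    {"dx": 0.0002,"dy": -0.018,"dz": -0.0031,"wx": -0.7,"wy": -0.64,"wz": -0.2,"fingers": 0},
    {"dx": -0.0002,"dy": -0.0171,"dz": -0.0022,"wx": -0.71,"wy": -0.63,"wz": -0.21,"fingers": 0},
    {"dx": -0.0007,"dy": -0.0162,"dz": -0.0014,"wx": -0.7,"wy": -0.63,"wz": -0.24,"fingers": 0},
    {"dx": -0.0012,"dy": -0.0154,"dz": -0.0005,"wx": -0.7,"wy": -0.63,"wz": -0.25,"fingers": 0},
  ],
)

```text
clock: 17.62
eef_pos: [504.9, -111.9, 232.7]
tool_rot: [-1.626, 0.702, -2.476]
force: [-0.7, 0.7, -0.5]
width: 85.1
```

Call:
servo_tool(
  rows=[
    {"dx": -0.0016,"dy": -0.0144,"dz": 0.0003,"wx": -0.69,"wy": -0.62,"wz": -0.26,"fingers": 0},
    {"dx": -0.0021,"dy": -0.0137,"dz": 0.0013,"wx": -0.7,"wy": -0.62,"wz": -0.28,"fingers": 0},
    {"dx": -0.0025,"dy": -0.0129,"dz": 0.0023,"wx": -0.69,"wy": -0.62,"wz": -0.29,"fingers": 0},
    {"dx": -0.003,"dy": -0.0121,"dz": 0.0033,"wx": -0.68,"wy": -0.61,"wz": -0.3,"fingers": 0},
    {"dx": -0.0033,"dy": -0.0115,"dz": 0.0044,"wx": -0.69,"wy": -0.62,"wz": -0.31,"fingers": 0},
  ],
)

```text
clock: 18.25
eef_pos: [500.3, -135.5, 275.5]
tool_rot: [-1.734, 0.586, -2.054]
force: [-0.5, -0.2, 0.2]
width: 85.2
```

Call:
servo_tool(
  rows=[
    {"dx": -0.0038,"dy": -0.0108,"dz": 0.0054,"wx": -0.67,"wy": -0.62,"wz": -0.32,"fingers": 0},
    {"dx": -0.0041,"dy": -0.0102,"dz": 0.0067,"wx": -0.68,"wy": -0.62,"wz": -0.32,"fingers": 0},
    {"dx": -0.0044,"dy": -0.0097,"dz": 0.0078,"wx": -0.67,"wy": -0.62,"wz": -0.33,"fingers": 0},
    {"dx": -0.0046,"dy": -0.0091,"dz": 0.009,"wx": -0.66,"wy": -0.62,"wz": -0.33,"fingers": 0},
    {"dx": -0.0049,"dy": -0.0087,"dz": 0.0103,"wx": -0.66,"wy": -0.63,"wz": -0.34,"fingers": 0},
  ],
)

```text
clock: 18.88
eef_pos: [534.1, -147.1, 308.4]
tool_rot: [-1.872, 0.493, -1.64]
force: [0.3, -0.1, 0.6]
width: 84.9
```

Call:
servo_tool(
  rows=[
    {"dx": -0.005,"dy": -0.0081,"dz": 0.0115,"wx": -0.65,"wy": -0.64,"wz": -0.34,"fingers": 0},
    {"dx": -0.0051,"dy": -0.0077,"dz": 0.0129,"wx": -0.64,"wy": -0.64,"wz": -0.34,"fingers": 0},
    {"dx": -0.0051,"dy": -0.0072,"dz": 0.0141,"wx": -0.63,"wy": -0.65,"wz": -0.34,"fingers": 0},
    {"dx": -0.005,"dy": -0.0066,"dz": 0.0154,"wx": -0.63,"wy": -0.66,"wz": -0.34,"fingers": 0},
    {"dx": -0.0048,"dy": -0.0059,"dz": 0.0167,"wx": -0.62,"wy": -0.68,"wz": -0.33,"fingers": 0},
  ],
)

```text
clock: 19.5
eef_pos: [590.4, -127.0, 322.2]
tool_rot: [-2.01, 0.453, -1.21]
force: [0.8, -1.1, -0.8]
width: 85.0
```

```bash
python3 - <<'E'
from p10 import *
print(s['clock'],s['qpos'].round(2),p)
E
```

```text
19.5 [-0.85  0.7   0.71  2.03  1.09  0.79 -0.38] [ 590.44955787 -127.005251    322.22041451]
```

Tracking matches the simulation exactly. Continuing.

Call:
servo_tool(
  rows=[
    {"dx": -0.0044,"dy": -0.005,"dz": 0.0181,"wx": -0.6,"wy": -0.69,"wz": -0.32,"fingers": 0},
    {"dx": -0.0039,"dy": -0.004,"dz": 0.0193,"wx": -0.59,"wy": -0.7,"wz": -0.31,"fingers": 0},
    {"dx": -0.0033,"dy": -0.0026,"dz": 0.0206,"wx": -0.57,"wy": -0.74,"wz": -0.29,"fingers": 0},
    {"dx": -0.0023,"dy": -0.0006,"dz": 0.0217,"wx": -0.54,"wy": -0.76,"wz": -0.25,"fingers": 0},
    {"dx": -0.0009,"dy": 0.0021,"dz": 0.0227,"wx": -0.51,"wy": -0.8,"wz": -0.21,"fingers": 0},
  ],
)

```text
clock: 20.12
eef_pos: [639.4, -70.8, 301.1]
tool_rot: [-2.097, 0.508, -0.751]
force: [0.1, -1.0, 0.6]
width: 85.5
```

Call:
servo_tool(
  rows=[
    {"dx": 0.0009,"dy": 0.0059,"dz": 0.0231,"wx": -0.46,"wy": -0.84,"wz": -0.15,"fingers": 0},
    {"dx": 0.0037,"dy": 0.0117,"dz": 0.0225,"wx": -0.36,"wy": -0.9,"wz": -0.06,"fingers": 0},
    {"dx": 0.0077,"dy": 0.0203,"dz": 0.0192,"wx": -0.2,"wy": -0.94,"wz": 0.1,"fingers": 0},
    {"dx": 0.0125,"dy": 0.0309,"dz": 0.0097,"wx": 0.09,"wy": -0.91,"wz": 0.31,"fingers": 0},
    {"dx": 0.0158,"dy": 0.0374,"dz": -0.0058,"wx": 0.44,"wy": -0.71,"wz": 0.47,"fingers": 0},
  ],
)

```text
clock: 20.75
eef_pos: [623.7, -50.9, 204.2]
tool_rot: [-1.881, 0.777, -0.29]
force: [1.0, -1.7, -0.3]
width: 85.6
```

Call:
servo_tool(
  rows=[
    {"dx": 0.0155,"dy": 0.036,"dz": -0.02,"wx": 0.69,"wy": -0.45,"wz": 0.51,"fingers": 0},
    {"dx": 0.0138,"dy": 0.0308,"dz": -0.0293,"wx": 0.8,"wy": -0.26,"wz": 0.48,"fingers": 0},
    {"dx": 0.012,"dy": 0.0252,"dz": -0.0349,"wx": 0.86,"wy": -0.12,"wz": 0.43,"fingers": 0},
    {"dx": 0,"dy": 0,"dz": 0,"wx": 0,"wy": 0,"wz": 0,"fingers": 0},
    {"dx": 0,"dy": 0,"dz": 0,"wx": 0,"wy": 0,"wz": 0,"fingers": 0},
  ],
)

```text
clock: 21.38
eef_pos: [585.4, -120.8, 143.8]
tool_rot: [-1.573, 0.939, -0.205]
force: [-0.4, 0.1, -0.1]
width: 85.7
```

```bash
python3 - <<'E'
from h import *
im=save('wrist','w11.png');s,p,R=st();print(s['clock'],p,s['qpos'].round(3),'\n',R.round(3),'\n',toolR(-11.7,36,1).round(3))
for l,z in [('eyepiece_mid',40.5),('eyepiece',40.5),('cradle',0)]: print(l,[(round(d['conf'],2),np.round(d['point'],1),atz('wrist',d['point'],z).round(1)) for d in ctrl.mark_of(l,'wrist')[:2]])
save('top','t11.png');t=cv2.imread('pics/t11.png');cv2.imwrite('pics/t11z.png',cv2.resize(t[200:320,150:450],None,fx=2.6,fy=2.6,interpolation=2))
for l,z in [('cap',0),('t_adapter',0)]: print(l,[(round(d['conf'],2),np.round(d['point'],1),atz('top',d['point'],z).round(1)) for d in ctrl.mark_of(l,'top')[:2]])
E
```

```text
21.425 [ 585.5498581  -119.92453168  143.66505905] [ 0.157  0.592 -0.036  2.343  2.994  0.427 -1.485] 
 [[ 0.578 -0.791  0.201]
 [-0.119  0.161  0.98 ]
 [-0.807 -0.59  -0.001]] 
 [[ 0.576 -0.792  0.203]
 [-0.119  0.164  0.979]
 [-0.809 -0.588 -0.   ]]
eyepiece_mid [(0.62, array([322.4, 140.1]), array([ 576.8, -117.9,   40.5])), (0.27, array([639.,  86.]), array([553.1,  91. ,  40.5]))]
eyepiece [(0.96, array([321.5,  74.1]), array([ 533.2, -109.1,   40.5]))]
cradle []
cap [(0.73, array([188.7, 247.2]), array([616.7, 347.2,   0. ]))]
t_adapter [(0.65, array([277.8, 264.9]), array([569.9, 121.9,   0. ]))]
```

View pics/w11.png

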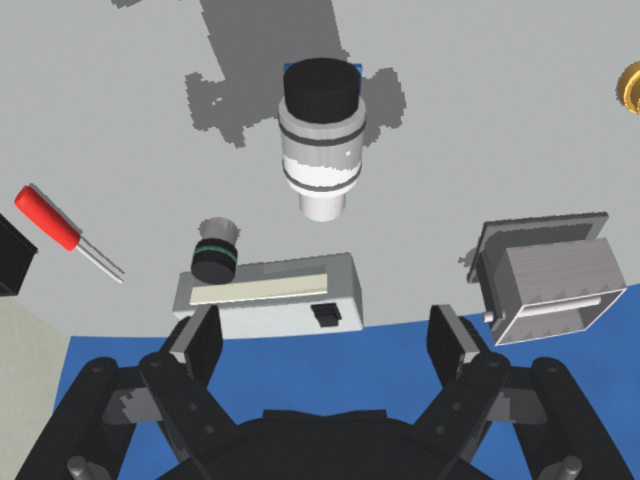

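View pics/t11z.png

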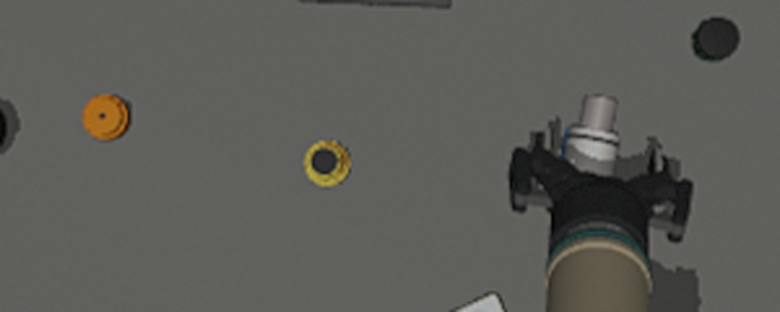

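The wrist view shows the eyepiece lying in the cradle and centred under the jaws (axis column ≈322). Descending straight onto it.

```bash
python3 - <<'E'
from path import *
s,p,R=st();q=s['qpos'].copy();print(p,np.abs(s['qd']).max())
T=toolR(-11.7,36,1);tp=gp([573.5,-117.8,40.7],T)
rows,P,C=mk(p,R,[(p+(tp-p)*k,T) for k in (.1,.3,.5,.7,.85,.95,1)],0);show(rows);print(P)
qs,_,_=simrows(q,p,R,rows);print(qs[-1].round(2),np.minimum(qs-LO,HI-qs).min(0).round(2))
for n,px,z,l in (('top',(189.2,244.2),24,'cap'),('top',(274.2,261.9),38,'T')): print(l,atz(n,px,z))
for fn in ('top0.png','t11.png'):
  im=cv2.imread('pics/'+fn);hsv=cv2.cvtColor(im,cv2.COLOR_BGR2HSV)
  for l,(x,y),lo,hi,z in (('cap',(190,245),(5,150,60),(19,255,255),20),('T',(275,262),(19,100,60),(35,255,255),10)):
    m=cv2.inRange(hsv,lo,hi);w=np.zeros_like(m);w[y-18:y+18,x-18:x+18]=1;(c,r)=cv2.minEnclosingCircle(np.argwhere(m*w)[:,::-1].astype(np.float32));print(fn,l,np.round(c,1),round(r,1),atz('top',c,z).round(1))
E
```

```text
[ 585.07041655 -119.88073471  142.49717095] 0.009449138849011307
[{"dx": 0.0131, "dy": 0.0093, "dz": 0, "wx": 0.02, "wy": 0.01, "wz": 0.01, "fingers": 0}, {"dx": 0.0263, "dy": 0.0184, "dz": -0.0001, "wx": 0, "wy": 0, "wz": 0, "fingers": 0}, {"dx": 0.0262, "dy": 0.0185, "dz": -0.0001, "wx": 0, "wy": 0, "wz": 0, "fingers": 0}, {"dx": 0.0263, "dy": 0.0185, "dz": -0.0001, "wx": 0, "wy": 0, "wz": 0, "fingers": 0}, {"dx": 0.0197, "dy": 0.0138, "dz": 0, "wx": 0, "wy": 0, "wz": 0, "fingers": 0}]
[{"dx": 0.0131, "dy": 0.0093, "dz": -0.0001, "wx": 0, "wy": 0, "wz": 0, "fingers": 0}, {"dx": 0.0066, "dy": 0.0046, "dz": 0, "wx": 0, "wy": 0, "wz": 0, "fingers": 0}]
[ 586.74129076 -120.5428333    22.09497427]
[ 0.17  0.9  -0.07  2.36  3.02  0.75 -1.51] [2.89 0.96 1.18 0.11 1.22 0.2  1.43]
cap [621.90047622 339.95425691  24.        ]
T [575.10674916 127.58062384  38.        ]
top0.png cap [190.3 244.6] 8.7 [621.2 338.1  20. ]
top0.png T [275.4 262.4] 8.8 [575.5 126.9  10. ]
t11.png cap [190.3 244.6] 8.7 [621.2 338.1  20. ]
t11.png T [275.4 262.4] 8.8 [575.7 127.1  10. ]
```

Call:
servo_tool(
  rows=[
    {"dx": 0.0131,"dy": 0.0093,"dz": 0,"wx": 0.02,"wy": 0.01,"wz": 0.01,"fingers": 0},
    {"dx": 0.0263,"dy": 0.0184,"dz": -0.0001,"wx": 0,"wy": 0,"wz": 0,"fingers": 0},
    {"dx": 0.0262,"dy": 0.0185,"dz": -0.0001,"wx": 0,"wy": 0,"wz": 0,"fingers": 0},
    {"dx": 0.0263,"dy": 0.0185,"dz": -0.0001,"wx": 0,"wy": 0,"wz": 0,"fingers": 0},
    {"dx": 0.0197,"dy": 0.0138,"dz": 0,"wx": 0,"wy": 0,"wz": 0,"fingers": 0},
  ],
)

```text
clock: 22.35
eef_pos: [585.6, -121.2, 37.8]
tool_rot: [-1.571, 0.945, -0.206]
force: [-0.3, -0.5, -0.2]
width: 85.5
```

Call:
servo_tool(
  rows=[
    {"dx": 0.0131,"dy": 0.0093,"dz": -0.0001,"wx": 0,"wy": 0,"wz": 0,"fingers": 0},
    {"dx": 0.0066,"dy": 0.0046,"dz": 0,"wx": 0,"wy": 0,"wz": 0,"fingers": 0},
    {"dx": 0,"dy": 0,"dz": 0,"wx": 0,"wy": 0,"wz": 0,"fingers": 0},
  ],
)

```text
clock: 22.72
eef_pos: [586.3, -121.5, 21.5]
tool_rot: [-1.571, 0.944, -0.206]
force: [0.8, 0.4, 1.2]
width: 85.5
```

```bash
python3 - <<'E'
from h import *
im=save('wrist','w12.png');s,p,R=st();print(s['clock'],p,s['qpos'].round(3),s['force'])
for l,z in [('eyepiece_mid',40.5),('eyepiece',40.5)]: print(l,[(round(d['conf'],2),np.round(d['point'],1),atz('wrist',d['point'],z).round(1)) for d in ctrl.mark_of(l,'wrist')[:2]])
E
```

```text
22.775 [ 586.48781237 -121.55026252   22.0554251 ] [ 0.179  0.897 -0.066  2.36   3.021  0.746 -1.507] [ 0.26887077  0.60868925 -0.33742156]
eyepiece_mid []
eyepiece [(0.69, array([317.9, 283.5]), array([ 535.1, -111.8,   40.5]))]
```

View pics/w12.png

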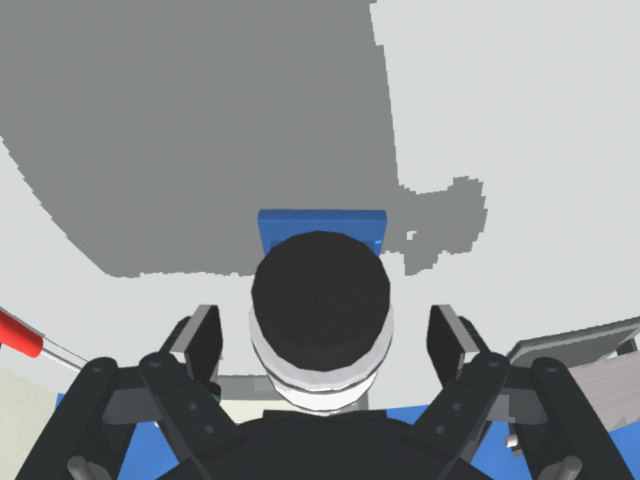

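Call:
servo_tool(
  rows=[
    {"dx": 0,"dy": 0,"dz": 0,"wx": 0,"wy": 0,"wz": 0,"fingers": 1},
    {"dx": 0,"dy": 0,"dz": 0,"wx": 0,"wy": 0,"wz": 0,"fingers": 1},
    {"dx": 0,"dy": 0,"dz": 0,"wx": 0,"wy": 0,"wz": 0,"fingers": 1},
    {"dx": 0,"dy": 0,"dz": 0,"wx": 0,"wy": 0,"wz": 0,"fingers": 1},
    {"dx": 0,"dy": 0,"dz": 0,"wx": 0,"wy": 0,"wz": 0,"fingers": 1},
  ],
)

```text
clock: 23.5
eef_pos: [586.4, -122.6, 22.4]
tool_rot: [-1.572, 0.942, -0.209]
force: [-2.9, -1.5, 5.8]
width: 46.6
```

```bash
cat > p13.py <<'E'
from path import *
s,p,R=st();qc=s['qpos'].copy()
cap=np.array([621.3,338.5]);ta=np.array([575.6,127.2]);M=(cap+ta)/2
if __name__=='__main__':
  print(s['clock'],s['width'],p,s['force'],'M',M,np.linalg.norm(cap-ta))
  tilt=np.degrees(np.arccos(-R[2,0]));TP=90-tilt;print(tilt,TP)
  res=[]
  for azp in (21.6,10,30,0,-10,40):
   for H in (100,):
    for hold in (0,1):
      Tp=toolR(azp,TP,-1)   # rolled
      for sg in (1,-1):
        up=p+[0,0,140]
        pre=[(p+(up-p)*i/6,R) for i in range(1,7)]
        E=gp([M[0],M[1],62],Tp)+[0,0,110]
        B=toolR(azp,TP,1);rv=Ro.from_matrix(R.T@B).as_rotvec();N=34
        po=[]
        for i in range(1,N+1):
            k=i/N;po.append((up+(E-up)*k,R@Ro.from_rotvec(rv*k).as_matrix()@Ro.from_euler('x',sg*180*k,degrees=True).as_matrix()))
        de=[(E-np.array([0,0,110*i/7]),Tp) for i in range(1,8)]
        rows,P,C=mk(p,R,pre+po+de,1);qs,_,_=simrows(qc,p,R,rows)
        err=max(np.linalg.norm(FKL(qs[i+1])[0]-(pre+po+de)[i][0]) for i in range(len(rows)))
        if hold==0: print(azp,sg,'err',round(err,1),qs[-1].round(2),np.minimum(qs-LO,HI-qs).min(0).round(2),'spd',(np.abs(np.diff(qs,axis=0)).max()*8).round(1))
E
python3 p13.py
```

```text
23.5 46.552119409562174 [ 586.36481081 -122.62912767   22.44271777] [-2.9334536  -1.48625091  5.83227965] M [598.45 232.85] 216.1855221794466
36.01234910577201 53.98765089422799
21.6 1 err 172.4 [ 0.41  1.7  -1.25  2.38  2.65  1.59 -2.94] [2.63 0.42 0.   0.04 1.22 0.13 0.  ] spd 0.8
21.6 -1 err 0.1 [-0.91  1.23  0.72  2.4   3.36  1.32  0.84] [2.1  0.89 0.49 0.01 0.7  0.13 1.43] spd 0.6
10 1 err 193.4 [ 0.3   1.77 -1.25  2.37  2.63  1.9  -2.94] [2.73 0.35 0.   0.05 1.22 0.08 0.  ] spd 0.9
10 -1 err 0.1 [-1.1   1.28  0.82  2.38  3.22  1.11  0.59] [1.92 0.84 0.39 0.02 0.85 0.13 1.43] spd 0.6
30 1 err 146.2 [ 0.48  1.64 -1.25  2.35  2.67  1.36 -2.94] [2.56 0.48 0.   0.05 1.22 0.13 0.  ] spd 0.7
30 -1 err 0.1 [-0.76  1.19  0.65  2.38  3.51  1.4   1.02] [2.25 0.92 0.57 0.02 0.56 0.13 1.43] spd 0.6
0 1 err 195.9 [ 0.22  1.84 -1.25  2.34  2.65  1.98 -2.94] [2.81 0.28 0.   0.06 1.22 0.   0.  ] spd 1.1
0 -1 err 0.1 [-1.24  1.31  0.89  2.32  3.16  0.86  0.4 ] [1.79 0.81 0.32 0.04 0.93 0.13 1.43] spd 0.6
-10 1 err 199.4 [ 0.13  1.93 -1.25  2.34  2.72  1.98 -2.94] [2.87 0.19 0.   0.07 1.22 0.   0.  ] spd 1.3
-10 -1 err 0.1 [-1.33  1.33  0.94  2.24  3.14  0.58  0.23] [1.69 0.79 0.27 0.05 0.97 0.13 1.43] spd 0.6
40 1 err 102.7 [ 0.55  1.56 -1.25  2.3   2.68  1.05 -2.94] [2.49 0.56 0.   0.06 1.22 0.13 0.  ] spd 0.6
40 -1 err 0.1 [-0.6   1.14  0.55  2.33  3.71  1.4   1.22] [2.42 0.92 0.68 0.03 0.38 0.13 1.43] spd 0.7
```

```bash
python3 - <<'E'
from p13 import *
tilt=np.degrees(np.arccos(-R[2,0]));TP=90-tilt
for azp in (26,30,34):
 for bu in (0,50,80):
  Tp=toolR(azp,TP,-1);up=p+[0,0,140]
  pre=[(p+(up-p)*k,R) for k in (.05,.2,.4,.6,.8,1)]
  E=gp([M[0],M[1],60],Tp)+[0,0,110]
  B=toolR(azp,TP,1);rv=Ro.from_matrix(R.T@B).as_rotvec();N=34;po=[]
  for i in range(1,N+1):
    k=i/N;po.append((up+(E-up)*k+np.array([bu*4*k*(1-k),0,0]),R@Ro.from_rotvec(rv*k).as_matrix()@Ro.from_euler('x',-180*k,degrees=True).as_matrix()))
  de=[(E-np.array([0,0,110*i/7]),Tp) for i in range(1,8)]
  rows,P,C=mk(p,R,pre+po+de,1);qs,_,_=simrows(qc,p,R,rows)
  err=max(np.linalg.norm(FKL(qs[i+1])[0]-(pre+po+de)[i][0]) for i in range(len(rows)))
  m=np.minimum(qs-LO,HI-qs);print(azp,bu,round(err,1),m.min(0).round(2),m.argmin(0),qs[-1].round(2))
  if (azp,bu)==(30,50): keep=rows[:40]
show(keep)
E
```

```text
26 0 0.1 [2.18 0.9  0.53 0.01 0.63 0.13 1.43] [40 47 40 27 40  6  0] [-0.83  1.22  0.68  2.39  3.43  1.38  0.93]
26 50 0.1 [2.16 0.89 0.5  0.05 0.62 0.13 1.43] [40 47 40 41 40  6  0] [-0.85  1.23  0.7   2.39  3.43  1.39  0.91]
26 80 0.1 [2.16 0.89 0.49 0.05 0.61 0.13 1.43] [40 47 40 42 36  6  0] [-0.85  1.23  0.72  2.39  3.44  1.39  0.9 ]
30 0 0.1 [2.25 0.92 0.57 0.02 0.56 0.13 1.43] [40  6 40 27 40  6  0] [-0.77  1.2   0.65  2.38  3.5   1.4   1.02]
30 50 0.1 [2.23 0.92 0.55 0.06 0.56 0.13 1.43] [40 47 40 42 40  6  0] [-0.78  1.2   0.66  2.38  3.51  1.41  1.  ]
30 80 0.1 [2.23 0.91 0.54 0.06 0.55 0.13 1.43] [40 47 40 41 38  6  0] [-0.78  1.21  0.67  2.38  3.51  1.42  0.99]
34 0 0.1 [2.32 0.92 0.61 0.02 0.49 0.13 1.43] [40  6 40 27 40  6  0] [-0.7   1.18  0.61  2.37  3.58  1.42  1.1 ]
34 50 0.1 [2.31 0.92 0.59 0.08 0.49 0.13 1.43] [40  6 40 41 40  6  0] [-0.71  1.18  0.62  2.37  3.58  1.42  1.09]
34 80 0.1 [2.3  0.92 0.59 0.08 0.49 0.13 1.43] [40  6 40 41 39  6  0] [-0.71  1.18  0.63  2.37  3.58  1.43  1.09]
[{"dx": -0.0075, "dy": -0.0055, "dz": 0, "wx": 0, "wy": 0, "wz": 0, "fingers"
[... 3024 characters left out ...]
z": -0.02, "fingers": 1}, {"dx": 0.0017, "dy": -0.0082, "dz": -0.0121, "wx": -1.03, "wy": 0.17, "wz": -0.02, "fingers": 1}, {"dx": 0.0016, "dy": -0.0073, "dz": -0.013, "wx": -1.03, "wy": 0.16, "wz": 0, "fingers": 1}]
[{"dx": 0.0014, "dy": -0.0061, "dz": -0.0136, "wx": -1.02, "wy": 0.17, "wz": 0.02, "fingers": 1}, {"dx": 0.0014, "dy": -0.005, "dz": -0.0143, "wx": -1.03, "wy": 0.17, "wz": 0.04, "fingers": 1}, {"dx": 0.0013, "dy": -0.0036, "dz": -0.0149, "wx": -1.03, "wy": 0.16, "wz": 0.04, "fingers": 1}, {"dx": 0.0012, "dy": -0.0024, "dz": -0.0153, "wx": -1.03, "wy": 0.16, "wz": 0.07, "fingers": 1}, {"dx": 0.0011, "dy": -0.001, "dz": -0.0156, "wx": -1.03, "wy": 0.15, "wz": 0.07, "fingers": 1}]
```

The roll rate exceeds ±1, so I'll lift first and then replan with more rows.

Call:
servo_tool(
  rows=[
    {"dx": -0.0075,"dy": -0.0055,"dz": 0,"wx": 0,"wy": 0,"wz": 0,"fingers": 1},
    {"dx": -0.0227,"dy": -0.0165,"dz": 0,"wx": 0,"wy": 0,"wz": 0,"fingers": 1},
    {"dx": -0.0302,"dy": -0.0219,"dz": 0,"wx": 0,"wy": 0,"wz": 0,"fingers": 1},
    {"dx": -0.0302,"dy": -0.022,"dz": 0,"wx": 0,"wy": 0,"wz": 0,"fingers": 1},
    {"dx": -0.0302,"dy": -0.0219,"dz": 0,"wx": 0,"wy": 0,"wz": 0,"fingers": 1},
  ],
)

```text
clock: 24.12
eef_pos: [585.3, -120.6, 133.9]
tool_rot: [-1.57, 0.947, -0.204]
force: [1.4, -0.7, -3.6]
width: 46.7
```

Call:
servo_tool(
  rows=[
    {"dx": -0.0302,"dy": -0.022,"dz": 0,"wx": 0,"wy": 0,"wz": 0,"fingers": 1},
    {"dx": 0,"dy": 0,"dz": 0,"wx": 0,"wy": 0,"wz": 0,"fingers": 1},
  ],
)

```text
clock: 24.38
eef_pos: [587.1, -121.1, 163.7]
tool_rot: [-1.57, 0.941, -0.205]
force: [-0.9, 0.7, -3.8]
width: 46.4
```

```bash
python3 - <<'E'
from p13 import *
print(s['clock'],p,s['force'],s['width'],qc.round(2))
im=save('wrist','w14.png')
for l in ('eyepiece',):print([(round(d['conf'],2),np.round(d['point'],1)) for d in ctrl.mark_of(l,'wrist')[:2]])
TP=54;azp=30;bu=60
Tp=toolR(azp,TP,-1);up=p
E=gp([M[0],M[1],60],Tp)+[0,0,110]
B=toolR(azp,TP,1);rv=Ro.from_matrix(R.T@B).as_rotvec();N=38;po=[]
for i in range(1,N+1):
    k=i/N;po.append((up+(E-up)*k+np.array([bu*4*k*(1-k),0,0]),R@Ro.from_rotvec(rv*k).as_matrix()@Ro.from_euler('x',-180*k,degrees=True).as_matrix()))
rows,P,C=mk(p,R,po,1);qs,_,_=simrows(qc,p,R,rows)
err=max(np.linalg.norm(FKL(qs[i+1])[0]-po[i][0]) for i in range(len(rows)))
m=np.minimum(qs-LO,HI-qs);print(round(err,1),m.min(0).round(2),m.argmin(0),qs[-1].round(2))
show(rows)
E
```

```text
24.375 [ 587.09772474 -121.06289825  163.67812437] [-0.94300261  0.74587283 -3.77670764] 46.446916230295436 [ 0.15  0.54 -0.03  2.32  2.98  0.36 -1.48]
[(0.79, array([325.7, 280.6]))]
0.1 [2.23 0.91 0.54 0.06 0.56 0.13 1.46] [38  0 38 38 38  0  0] [-0.83  0.93  0.78  2.41  3.68  1.2   0.95]
[{"dx": 0.004, "dy": -0.005, "dz": 0.0143, "wx": -0.92, "wy": -0.13, "wz": -0.08, "fingers": 1}, {"dx": 0.0039, "dy": -0.006, "dz": 0.0137, "wx": -0.92, "wy": -0.12, "wz": -0.09, "fingers": 1}, {"dx": 0.0039, "dy": -0.0068, "dz": 0.013, "wx": -0.92, "wy": -0.11, "wz": -0.1, "fingers": 1}, {"dx": 0.0039, "dy": -0.0077, "dz": 0.0123, "wx": -0.92, "wy": -0.1, "wz": -0.11, "fingers": 1}, {"dx": 0.0038, "dy": -0.0084, "dz": 0.0115, "wx": -0.92, "wy": -0.1, "wz": -0.12, "fingers": 1}]
[{"dx": 0.0038, "dy": -0.0091, "dz": 0.0106, "wx": -0.92, "wy": -0.08, "wz": -0.12, "fingers": 1}, {"dx": 0.0037, "dy": -0.0097, "dz": 0.0099, "wx": -0.92, "wy": -0.07, "wz": -0.13, "fingers": 1}, {"dx": 0.0036, "dy": -0.0103, "dz": 0.0089, "wx": -0.92, "wy": -0.07, "wz": -0.14, "fingers": 1}, {"dx": 0.0035, "dy": -0.0107,
[... 2186 characters left out ...]
z": -0.01, "fingers": 1}, {"dx": 0.0008, "dy": -0.0074, "dz": -0.0113, "wx": -0.92, "wy": 0.15, "wz": -0.01, "fingers": 1}, {"dx": 0.0007, "dy": -0.0066, "dz": -0.012, "wx": -0.92, "wy": 0.15, "wz": 0.01, "fingers": 1}, {"dx": 0.0005, "dy": -0.0057, "dz": -0.0126, "wx": -0.92, "wy": 0.14, "wz": 0.03, "fingers": 1}, {"dx": 0.0004, "dy": -0.0048, "dz": -0.0132, "wx": -0.92, "wy": 0.15, "wz": 0.03, "fingers": 1}]
[{"dx": 0.0002, "dy": -0.0037, "dz": -0.0138, "wx": -0.92, "wy": 0.14, "wz": 0.05, "fingers": 1}, {"dx": 0.0002, "dy": -0.0027, "dz": -0.0142, "wx": -0.92, "wy": 0.14, "wz": 0.06, "fingers": 1}, {"dx": 0, "dy": -0.0016, "dz": -0.0145, "wx": -0.92, "wy": 0.14, "wz": 0.07, "fingers": 1}]
```

View pics/w14.png

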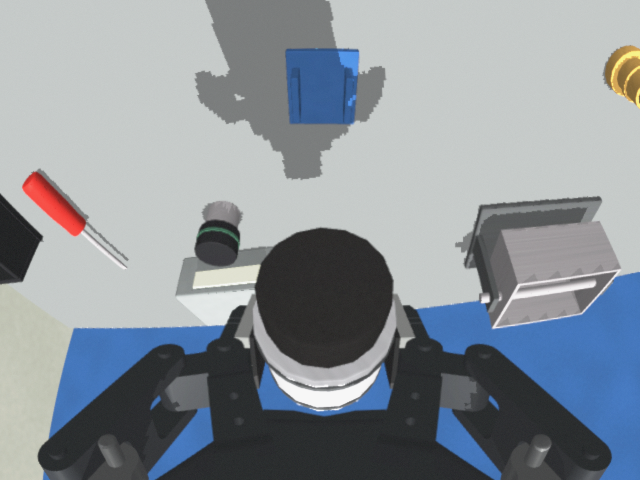

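The eyepiece is held as grasped, with the eyecup end at (324,298). Carrying and rolling.

Call:
servo_tool(
  rows=[
    {"dx": 0.004,"dy": -0.005,"dz": 0.0143,"wx": -0.92,"wy": -0.13,"wz": -0.08,"fingers": 1},
    {"dx": 0.0039,"dy": -0.006,"dz": 0.0137,"wx": -0.92,"wy": -0.12,"wz": -0.09,"fingers": 1},
    {"dx": 0.0039,"dy": -0.0068,"dz": 0.013,"wx": -0.92,"wy": -0.11,"wz": -0.1,"fingers": 1},
    {"dx": 0.0039,"dy": -0.0077,"dz": 0.0123,"wx": -0.92,"wy": -0.1,"wz": -0.11,"fingers": 1},
    {"dx": 0.0038,"dy": -0.0084,"dz": 0.0115,"wx": -0.92,"wy": -0.1,"wz": -0.12,"fingers": 1},
  ],
)

```text
clock: 25.1
eef_pos: [616.3, -73.1, 158.0]
tool_rot: [-1.965, 0.908, -0.092]
force: [-0.1, -0.7, -3.3]
width: 46.8
```

Call:
servo_tool(
  rows=[
    {"dx": 0.0038,"dy": -0.0091,"dz": 0.0106,"wx": -0.92,"wy": -0.08,"wz": -0.12,"fingers": 1},
    {"dx": 0.0037,"dy": -0.0097,"dz": 0.0099,"wx": -0.92,"wy": -0.07,"wz": -0.13,"fingers": 1},
    {"dx": 0.0036,"dy": -0.0103,"dz": 0.0089,"wx": -0.92,"wy": -0.07,"wz": -0.14,"fingers": 1},
    {"dx": 0.0035,"dy": -0.0107,"dz": 0.0082,"wx": -0.92,"wy": -0.05,"wz": -0.14,"fingers": 1},
    {"dx": 0.0035,"dy": -0.0112,"dz": 0.0072,"wx": -0.92,"wy": -0.04,"wz": -0.14,"fingers": 1},
  ],
)

```text
clock: 25.72
eef_pos: [639.0, -25.5, 156.9]
tool_rot: [-2.365, 0.868, 0.013]
force: [0.7, 0.5, -3.4]
width: 46.4
```

Call:
servo_tool(
  rows=[
    {"dx": 0.0034,"dy": -0.0115,"dz": 0.0064,"wx": -0.91,"wy": -0.02,"wz": -0.15,"fingers": 1},
    {"dx": 0.0033,"dy": -0.0118,"dz": 0.0056,"wx": -0.92,"wy": -0.02,"wz": -0.15,"fingers": 1},
    {"dx": 0.0032,"dy": -0.0121,"dz": 0.0046,"wx": -0.92,"wy": 0,"wz": -0.15,"fingers": 1},
    {"dx": 0.003,"dy": -0.0122,"dz": 0.0037,"wx": -0.92,"wy": 0.01,"wz": -0.15,"fingers": 1},
    {"dx": 0.003,"dy": -0.0125,"dz": 0.0029,"wx": -0.92,"wy": 0.02,"wz": -0.15,"fingers": 1},
  ],
)

```text
clock: 26.35
eef_pos: [653.4, 22.3, 155.9]
tool_rot: [-2.771, 0.826, 0.113]
force: [-0.1, -0.8, -3.4]
width: 46.8
```

Call:
servo_tool(
  rows=[
    {"dx": 0.0029,"dy": -0.0125,"dz": 0.002,"wx": -0.92,"wy": 0.04,"wz": -0.14,"fingers": 1},
    {"dx": 0.0027,"dy": -0.0125,"dz": 0.0011,"wx": -0.92,"wy": 0.05,"wz": -0.15,"fingers": 1},
    {"dx": 0.0027,"dy": -0.0126,"dz": 0.0003,"wx": -0.92,"wy": 0.05,"wz": -0.14,"fingers": 1},
    {"dx": 0.0025,"dy": -0.0126,"dz": -0.0007,"wx": -0.92,"wy": 0.07,"wz": -0.13,"fingers": 1},
    {"dx": 0.0024,"dy": -0.0124,"dz": -0.0015,"wx": -0.92,"wy": 0.08,"wz": -0.13,"fingers": 1},
  ],
)

```text
clock: 26.98
eef_pos: [659.5, 70.1, 154.9]
tool_rot: [3.099, 0.784, 0.209]
force: [0.5, 0.7, -3.5]
width: 46.6
```

Call:
servo_tool(
  rows=[
    {"dx": 0.0022,"dy": -0.0123,"dz": -0.0024,"wx": -0.92,"wy": 0.09,"wz": -0.12,"fingers": 1},
    {"dx": 0.0021,"dy": -0.0122,"dz": -0.0032,"wx": -0.92,"wy": 0.1,"wz": -0.11,"fingers": 1},
    {"dx": 0.002,"dy": -0.0119,"dz": -0.0041,"wx": -0.92,"wy": 0.11,"wz": -0.1,"fingers": 1},
    {"dx": 0.0019,"dy": -0.0116,"dz": -0.005,"wx": -0.92,"wy": 0.12,"wz": -0.09,"fingers": 1},
    {"dx": 0.0017,"dy": -0.0114,"dz": -0.0058,"wx": -0.92,"wy": 0.12,"wz": -0.09,"fingers": 1},
  ],
)

```text
clock: 27.6
eef_pos: [657.2, 118.0, 153.9]
tool_rot: [2.68, 0.742, 0.3]
force: [-0.2, -0.4, -4.2]
width: 46.7
```

Call:
servo_tool(
  rows=[
    {"dx": 0.0016,"dy": -0.0109,"dz": -0.0066,"wx": -0.92,"wy": 0.13,"wz": -0.07,"fingers": 1},
    {"dx": 0.0015,"dy": -0.0105,"dz": -0.0075,"wx": -0.92,"wy": 0.14,"wz": -0.06,"fingers": 1},
    {"dx": 0.0013,"dy": -0.01,"dz": -0.0083,"wx": -0.92,"wy": 0.14,"wz": -0.05,"fingers": 1},
    {"dx": 0.0011,"dy": -0.0094,"dz": -0.0091,"wx": -0.92,"wy": 0.15,"wz": -0.04,"fingers": 1},
    {"dx": 0.0011,"dy": -0.0088,"dz": -0.0098,"wx": -0.92,"wy": 0.15,"wz": -0.03,"fingers": 1},
  ],
)

```text
clock: 28.22
eef_pos: [646.7, 165.7, 153.0]
tool_rot: [2.256, 0.7, 0.39]
force: [1.4, -1.1, -4.7]
width: 46.8
```

Call:
servo_tool(
  rows=[
    {"dx": 0.0009,"dy": -0.0081,"dz": -0.0107,"wx": -0.91,"wy": 0.15,"wz": -0.01,"fingers": 1},
    {"dx": 0.0008,"dy": -0.0074,"dz": -0.0113,"wx": -0.92,"wy": 0.15,"wz": -0.01,"fingers": 1},
    {"dx": 0.0007,"dy": -0.0066,"dz": -0.012,"wx": -0.92,"wy": 0.15,"wz": 0.01,"fingers": 1},
    {"dx": 0.0005,"dy": -0.0057,"dz": -0.0126,"wx": -0.92,"wy": 0.14,"wz": 0.03,"fingers": 1},
    {"dx": 0.0004,"dy": -0.0048,"dz": -0.0132,"wx": -0.92,"wy": 0.15,"wz": 0.03,"fingers": 1},
  ],
)

```text
clock: 28.85
eef_pos: [627.9, 213.6, 152.1]
tool_rot: [1.829, 0.66, 0.476]
force: [0.5, -0.5, -4.4]
width: 46.9
```

Call:
servo_tool(
  rows=[
    {"dx": 0.0002,"dy": -0.0037,"dz": -0.0138,"wx": -0.92,"wy": 0.14,"wz": 0.05,"fingers": 1},
    {"dx": 0.0002,"dy": -0.0027,"dz": -0.0142,"wx": -0.92,"wy": 0.14,"wz": 0.06,"fingers": 1},
    {"dx": 0,"dy": -0.0016,"dz": -0.0145,"wx": -0.92,"wy": 0.14,"wz": 0.07,"fingers": 1},
    {"dx": 0,"dy": 0,"dz": 0,"wx": 0,"wy": 0,"wz": 0,"fingers": 1},
    {"dx": 0,"dy": 0,"dz": 0,"wx": 0,"wy": 0,"wz": 0,"fingers": 1},
  ],
)

```text
clock: 29.48
eef_pos: [614.0, 241.2, 153.3]
tool_rot: [1.574, 0.633, 0.524]
force: [-0.3, 0.2, -2.6]
width: 46.6
```

```bash
python3 - <<'E'
from h import *
im=save('wrist','w15.png');s,p,R=st();print(s['clock'],p,s['qpos'].round(3),s['width'],s['force'],'\n',R.round(3),'\n',toolR(30,54,-1).round(3))
for l,z in [('cap',0),('t_adapter',0),('eyepiece',150)]: print(l,[(round(d['conf'],2),np.round(d['point'],1),atz('wrist',d['point'],z).round(1)) for d in ctrl.mark_of(l,'wrist')[:2]])
save('side','s15.png');im=cv2.imread('pics/s15.png');cv2.imwrite('pics/s15z.png',cv2.resize(im[200:420,170:420],None,fx=2.7,fy=2.7,interpolation=2))
for l,z in [('cap',0),('t_adapter',0)]: print(l,[(round(d['conf'],2),np.round(d['point'],1),atz('side',d['point'],z).round(1)) for d in ctrl.mark_of(l,'side')[:2]])
E
```

```text
29.525 [614.30208457 241.11585649 153.80126416] [-0.822  0.938  0.775  2.403  3.685  1.205  0.948] 46.430716978154976 [-0.31479328 -0.26277376 -3.89856292] 
 [[ 0.699  0.513  0.498]
 [ 0.404  0.292 -0.867]
 [-0.59   0.807 -0.003]] 
 [[ 0.701  0.509  0.5  ]
 [ 0.405  0.294 -0.866]
 [-0.588  0.809 -0.   ]]
cap [(0.72, array([231.1, 329.1]), array([621.3, 341. ,   0. ]))]
t_adapter []
eyepiece [(0.55, array([323.3, 283.2]), array([630. , 250.7, 150. ]))]
cap [(0.67, array([221.1, 374.6]), array([620.9, 338.7,   0. ]))]
t_adapter [(0.7, array([307.3, 312.7]), array([571.8, 136.8,   0. ]))]
```

View pics/w15.png

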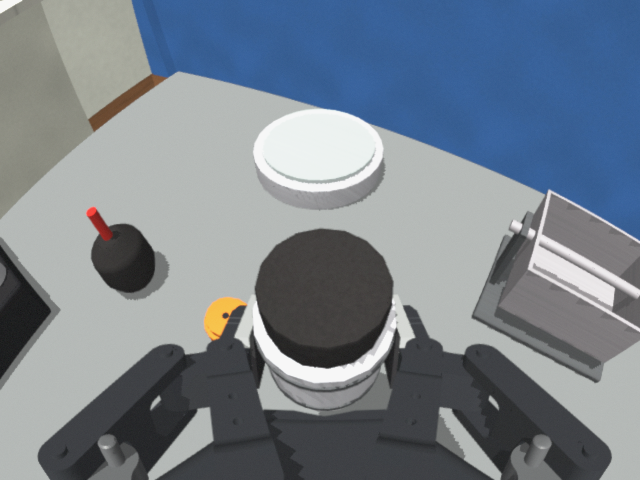

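View pics/s15z.png

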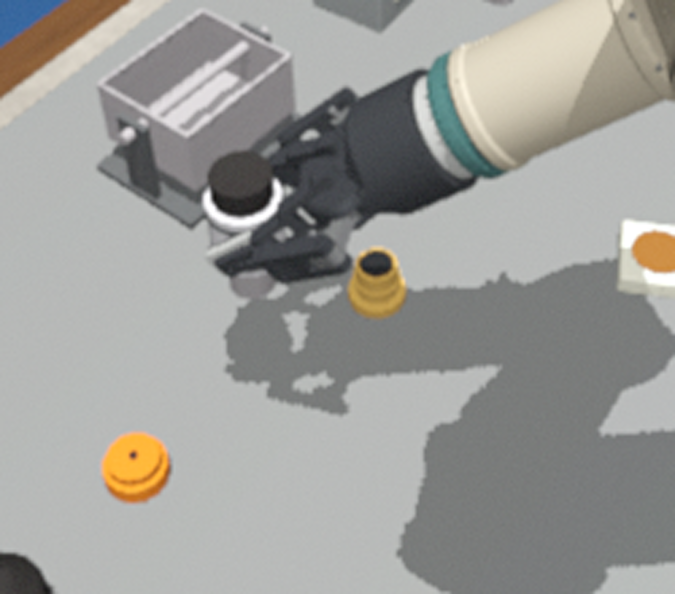

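The eyepiece is upright now, eyecup up. Refining the cap and T-adapter positions from all the views before lowering.

```bash
python3 - <<'E'
from h import *
s,p,R=st();print(p)
def dark(im,x,y,r,thr):
    g=cv2.cvtColor(im,cv2.COLOR_BGR2GRAY)[y-r:y+r+1,x-r:x+r+1].astype(float); w=np.clip(thr-g,0,None)
    yy,xx=np.mgrid[y-r:y+r+1,x-r:x+r+1]; return np.array([(w*xx).sum()/w.sum(),(w*yy).sum()/w.sum()]),w.sum()
t=cv2.imread('pics/top0.png');sd=cv2.imread('pics/s15.png');w=cv2.imread('pics/w15.png')
for n,im,nm,x,y,r,thr,z in (('top',t,'T',274,262,5,60,38),('top',t,'cap',189,244,3,110,24),('side',sd,'T',309,297,8,50,38),('side',sd,'cap',219,368,3,110,24),('wrist',w,'cap',226,315,5,90,24)):
    c,ws=dark(im,x,y,r,thr);print(n,nm,c.round(1),ws,atz(n,c,z).round(1))
# colour-blob fit via projected silhouette: match centroid of projected cylinder
def solid(n,c,parts):
    pts=[]
    m=np.zeros((480*4,640*4),np.uint8)
    for r,z0,z1 in parts:
        a=np.linspace(0,2*np.pi,40); P=[proj(n,[c[0]+r*np.cos(t_),c[1]+r*np.sin(t_),z]) for z in (z0,z1) for t_ in a]
        h=cv2.convexHull((np.array(P)*4+2).astype(np.float32)).astype(np.int32); cv2.fillConvexPoly(m,h,1)
    x,y,w_,h_=cv2.boundingRect(m); return np.array([x,x+w_,y,y+h_])/4-.0
from scipy.optimize import least_squares
for n,im in (('top',t),('side',sd)):
  hsv=cv2.cvtColor(im,cv2.COLOR_BGR2HSV)
  for nm,(x,y),lo,hi,parts,g in (('cap',(190,245) if n=='top' else (220,372),(4,130,50),(19,255,255),[(22,0,24)],(621,339)),('T',(275,262) if n=='top' else (309,305),(15,60,30),(38,255,255),[(22,0,10),(16,0,38)],(576,129))):
    m=cv2.inRange(hsv,lo,hi);ww=np.zeros_like(m);ww[y-24:y+24,x-24:x+24]=1;ys,xs=np.nonzero(m*ww);b=np.array([xs.min(),xs.max()+1,ys.min(),ys.max()+1])
    r=least_squares(lambda c:solid(n,c,parts)-b,g,diff_step=.01);print(n,nm,b,r.x.round(1),r.fun.round(1))
E
```

```text
[614.56508131 241.32639063 154.83299852]
top T [274.  261.8] 1072.0 [575.5 127.9  38. ]
top cap [188.9 244.1] 257.0 [622.1 340.8  24. ]
side T [308.8 299.5] 221.0 [570.8 132.2  38. ]
side cap [218.8 368. ] 49.0 [620.6 340.1  24. ]
wrist cap [227.2 316.3] 584.0 [623.9 340.8  24. ]
top cap [182 199 237 254] [620.9 340.7] [-1.5  1.5 -0.8  0.8]
top T [267 285 254 272] [575.7 127.1] [0. 0. 0. 0.]Traceback (most recent call last):
  File "<stdin>", line 22, in <module>
    return func(*args, **kwargs)
    result = trf(vector_fun.fun, vector_fun.jac, x0, f0, J0, lb, ub, ftol, xtol,
                 gtol, max_nfev, x_scale, loss_function, tr_solver,
                 tr_options.copy(), verbose, callback=callback_wrapped)
    return trf_no_bounds(
        fun, jac, x0, f0, J0, ftol, xtol, gtol, max_nfev, x_scale,
        loss_function, tr_solver, tr_options, verbose, callback=callback)
    f_new = fun(x_new)
    self._update_fun()
    ~~~~~~~~~~~~~~~~^^
    self.f = self.fun_wrapped(xp_copy(self.x))
             ~~~~~~~~~~~~~~~~^^^^^^^^^^^^^^^^^
    return np.atleast_1d(self.fun(x))
                         ~~~~~~~~^^^
    return self.f(x, *self.args, **self.kwargs)
           ~~~~~~^^^^^^^^^^^^^^^^^^^^^^^^^^^^^^
  File "<stdin>", line 22, in <lambda>
  File "<stdin>", line 14, in solid
  File "h.py", line 17, in proj
    f,cx,cy,R,t=K(n); c=R@np.array(X,float)+t
                ~^^^
  File "h.py", line 7, in K
    c=ctrl.camera_info(n); return 240/np.tan(np.radians(c['fovy'])/2),c['cx'],c['cy'],np.array(c['R']),np.array(c['t'])
ValueError: time passes only in moves, steps and waits
```

```bash
python3 - <<'E'
from h import *
s,p,R=st();print(p)
for f in ('w12','w14','w15'):
    g=cv2.imread(f'pics/{f}.png'); v=cv2.cvtColor(g,cv2.COLOR_BGR2GRAY); m=(v<75).astype(np.uint8); m[:225]=0;m[372:]=0;m[:,:245]=0;m[:,400:]=0
    m=cv2.morphologyEx(m,cv2.MORPH_OPEN,np.ones((9,9)));k,l,stt,c=cv2.connectedComponentsWithStats(m)
    i=l[300,322]; print(f,stt[i],c[i].round(1))
f,cx,cy,Rc,t=K('wrist')
def at(px,z):
    o=-Rc.T@t; d=np.array(px,float)-[cx,cy]; r=np.hypot(*d);a=r/f; v=Rc.T@np.array([*(d/r*np.sin(a)),np.cos(a)]); return o+v*(z-o[2])/v[2]
for px in ((324,288),(324,293)): print(px,at(px,209.8+p[2]-154.3).round(1))
print('axis pred',p-22.6*R[:,0])
E
python3 - <<'E'
import cv2
a=cv2.imread('pics/w15.png')[215:385,230:420];b=cv2.imread('pics/w14.png')[215:385,230:420]
import numpy as np
cv2.imwrite('pics/cmp.png',cv2.resize(np.hstack([b,a]),None,fx=2,fy=2))
E
```

```text
[614.56508131 241.32639063 154.83299852]
w12 [  253   231   136   140 15115] [320.7 299.1]
w14 [  256   229   136   138 14865] [323.8 296.3]
w15 [  256   230   136   137 14706] [323.9 297. ]
(324, 288) [599.  232.4 210.3]
(324, 293) [597.6 231.6 210.3]
axis pred [598.74961663 232.19208307 168.14447862]
```

View pics/cmp.png

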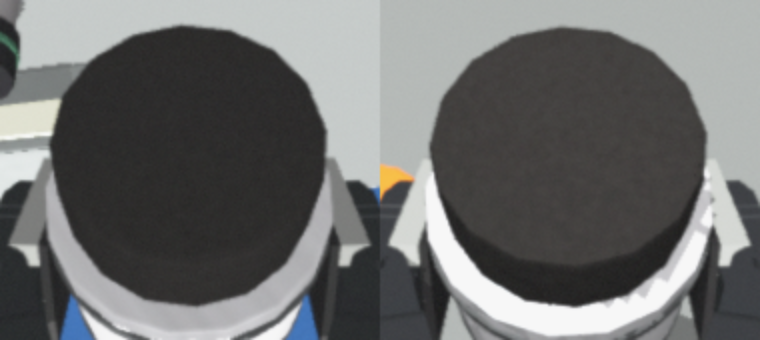

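There was no slip during the roll. The axis is vertical and sits at (598.8,232.2). The cap is at ≈(621.8,340.6) and the T-adapter at ≈(575.3,128.9), so the midpoint is ≈(598.6,234.7). Lowering there.

```bash
python3 - <<'E'
from path import *
s,p,R=st();q=s['qpos'].copy();T=toolR(30,54,-1)
tp=np.array([598.6,234.7,0])+22.6*T[:,0];tp[2]=50
rows,P,C=mk(p,R,[(p+(tp-p)*k,T) for k in (.08,.24,.42,.6,.76,.88,.96,1)],1);show(rows);print(P)
qs,_,_=simrows(q,p,R,rows);print(qs[-1].round(2),np.minimum(qs-LO,HI-qs).min(0).round(2))
print((T.T@[0,0,-1]/750).round(5))
E
```

```text
[{"dx": 0.0067, "dy": -0.009, "dz": -0.0002, "wx": -0.02, "wy": 0, "wz": 0.01, "fingers": 1}, {"dx": 0.0133, "dy": -0.0179, "dz": -0.0005, "wx": 0, "wy": 0, "wz": 0, "fingers": 1}, {"dx": 0.0151, "dy": -0.0202, "dz": -0.0005, "wx": 0, "wy": 0, "wz": 0, "fingers": 1}, {"dx": 0.015, "dy": -0.0202, "dz": -0.0005, "wx": 0, "wy": 0, "wz": 0, "fingers": 1}, {"dx": 0.0133, "dy": -0.0179, "dz": -0.0005, "wx": 0, "wy": 0, "wz": 0, "fingers": 1}]
[{"dx": 0.01, "dy": -0.0135, "dz": -0.0004, "wx": 0, "wy": 0, "wz": 0, "fingers": 1}, {"dx": 0.0067, "dy": -0.009, "dz": -0.0002, "wx": 0, "wy": 0, "wz": 0, "fingers": 1}, {"dx": 0.0034, "dy": -0.0044, "dz": -0.0001, "wx": 0, "wy": 0, "wz": 0, "fingers": 1}]
[614.4770177  243.85945143  50.00548425]
[-0.78  1.2   0.67  2.38  3.51  1.4   1.  ] [2.24 0.92 0.54 0.06 0.55 0.58 1.94]
[ 0.00078 -0.00108  0.     ]
```

Call:
servo_tool(
  rows=[
    {"dx": 0.0067,"dy": -0.009,"dz": -0.0002,"wx": -0.02,"wy": 0,"wz": 0.01,"fingers": 1},
    {"dx": 0.0133,"dy": -0.0179,"dz": -0.0005,"wx": 0,"wy": 0,"wz": 0,"fingers": 1},
    {"dx": 0.0151,"dy": -0.0202,"dz": -0.0005,"wx": 0,"wy": 0,"wz": 0,"fingers": 1},
    {"dx": 0.015,"dy": -0.0202,"dz": -0.0005,"wx": 0,"wy": 0,"wz": 0,"fingers": 1},
    {"dx": 0.0133,"dy": -0.0179,"dz": -0.0005,"wx": 0,"wy": 0,"wz": 0,"fingers": 1},
  ],
)

```text
clock: 30.45
eef_pos: [614.1, 243.5, 73.5]
tool_rot: [1.571, 0.63, 0.525]
force: [0.3, 0.6, -4.3]
width: 46.8
```

Call:
servo_tool(
  rows=[
    {"dx": 0.01,"dy": -0.0135,"dz": -0.0004,"wx": 0,"wy": 0,"wz": 0,"fingers": 1},
    {"dx": 0.0067,"dy": -0.009,"dz": -0.0002,"wx": 0,"wy": 0,"wz": 0,"fingers": 1},
    {"dx": 0.0034,"dy": -0.0044,"dz": -0.0001,"wx": 0,"wy": 0,"wz": 0,"fingers": 1},
    {"dx": 0,"dy": 0,"dz": 0,"wx": 0,"wy": 0,"wz": 0,"fingers": 1},
    {"dx": 0,"dy": 0,"dz": 0,"wx": 0,"wy": 0,"wz": 0,"fingers": 1},
  ],
)

```text
clock: 31.08
eef_pos: [614.6, 244.0, 50.5]
tool_rot: [1.571, 0.628, 0.524]
force: [-0.5, 0.0, -3.4]
width: 46.7
```

```bash
python3 - <<'E'
from h import *
s,p,R=st();print(s['clock'],p,s['force'],(p-22.6*R[:,0]).round(1),R.round(3).tolist())
save('side','s16.png');save('top','t16.png');im=cv2.imread('pics/s16.png');cv2.imwrite('pics/s16z.png',cv2.resize(im[250:400,190:350],None,fx=4,fy=4,interpolation=2))
im=cv2.imread('pics/t16.png');cv2.imwrite('pics/t16z.png',cv2.resize(im[200:300,160:310],None,fx=5,fy=5,interpolation=2))
E
```

```text
31.075 [614.56933552 244.02484689  50.45127689] [-0.54926408  0.03495756 -3.4188764 ] [598.7 234.9  63.7] [[0.701, 0.509, 0.5], [0.405, 0.294, -0.866], [-0.588, 0.809, -0.0]]
```

View pics/s16z.png

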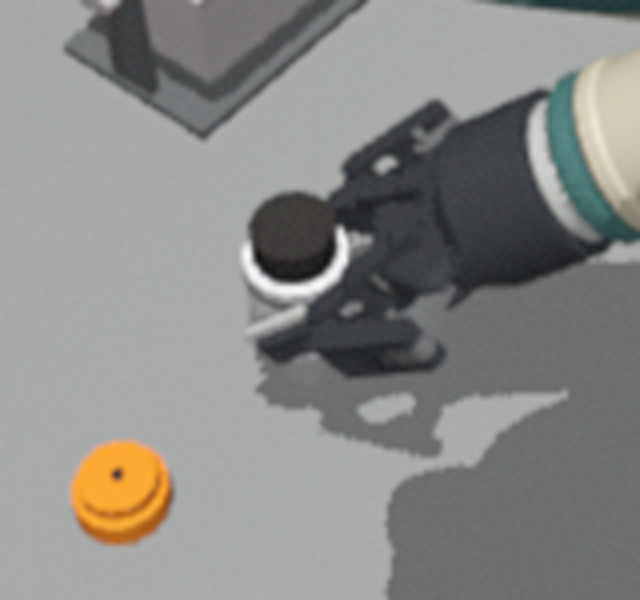

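View pics/t16z.png

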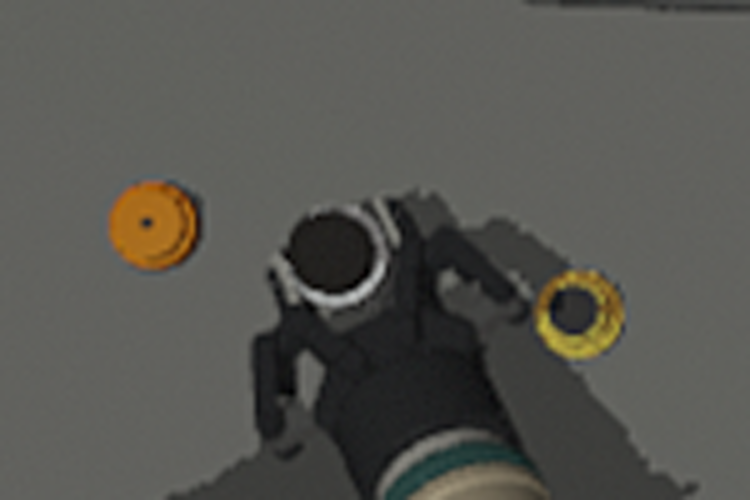

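```bash
python3 - <<'E'
from h import *
for n,px,z in (('top',(226.2,250.2),106),('side',(190+292/4,250+228/4),106)): print(n,atz(n,px,z).round(1))
for n in ('top','side'):
    ctrl.get_image(n); print(n,[(round(d['conf'],2),np.round(d['point'],1),atz(n,d['point'],106).round(1)) for d in ctrl.mark_of('eyepiece',n)[:1]])
E
```

```text
top [598.8 232.8 106. ]
side [595.3 237.  106. ]
top [(0.59, array([225.6, 248.9]), array([601.9, 234.2, 106. ]))]
side [(0.66, array([259.4, 308.4]), array([598.6, 243. , 106. ]))]
```

Call:
servo_tool(
  rows=[
    {"dx": 0.0012,"dy": -0.0016,"dz": 0,"wx": 0,"wy": 0,"wz": 0,"fingers": 1},
    {"dx": 0.0008,"dy": -0.0011,"dz": 0,"wx": 0,"wy": 0,"wz": 0,"fingers": 1},
    {"dx": 0,"dy": 0,"dz": 0,"wx": 0,"wy": 0,"wz": 0,"fingers": 1},
  ],
)

```text
clock: 31.75
eef_pos: [614.3, 244.1, 47.1]
tool_rot: [1.571, 0.629, 0.524]
force: [-0.4, 0.4, -3.5]
width: 46.6
```

Within each camera the eyepiece sits on the midpoint to about 1 mm. Creeping down to contact.

Call:
servo_tool(
  rows=[
    {"dx": 0.0006,"dy": -0.0008,"dz": 0,"wx": 0,"wy": 0,"wz": 0,"fingers": 1},
    {"dx": 0,"dy": 0,"dz": 0,"wx": 0,"wy": 0,"wz": 0,"fingers": 1},
  ],
)

```text
clock: 32.0
eef_pos: [614.3, 244.0, 46.4]
tool_rot: [1.571, 0.629, 0.524]
force: [0.2, -0.5, -3.2]
width: 46.4
```

Call:
servo_tool(
  rows=[
    {"dx": 0.0006,"dy": -0.0008,"dz": 0,"wx": 0,"wy": 0,"wz": 0,"fingers": 1},
    {"dx": 0,"dy": 0,"dz": 0,"wx": 0,"wy": 0,"wz": 0,"fingers": 1},
  ],
)

```text
clock: 32.25
eef_pos: [614.5, 244.1, 46.0]
tool_rot: [1.571, 0.628, 0.524]
force: [0.1, -0.1, -3.2]
width: 46.7
```

Call:
servo_tool(
  rows=[
    {"dx": 0.0006,"dy": -0.0008,"dz": 0,"wx": 0,"wy": 0,"wz": 0,"fingers": 1},
    {"dx": 0,"dy": 0,"dz": 0,"wx": 0,"wy": 0,"wz": 0,"fingers": 1},
  ],
)

```text
clock: 32.5
eef_pos: [614.6, 244.1, 46.0]
tool_rot: [1.571, 0.627, 0.524]
force: [-2.5, -0.5, 4.0]
width: 46.9
```

Call:
servo_tool(
  rows=[
    {"dx": 0.0006,"dy": -0.0008,"dz": 0,"wx": 0,"wy": 0,"wz": 0,"fingers": 1},
    {"dx": 0,"dy": 0,"dz": 0,"wx": 0,"wy": 0,"wz": 0,"fingers": 1},
  ],
)

```text
clock: 32.75
eef_pos: [614.8, 244.2, 46.0]
tool_rot: [1.571, 0.626, 0.524]
force: [-5.4, -0.1, 7.7]
width: 46.8
```

Contact at TCP z≈46.0. I'll back off one step to unload, then release.

Call:
servo_tool(
  rows=[
    {"dx": -0.0006,"dy": 0.0008,"dz": 0,"wx": 0,"wy": 0,"wz": 0,"fingers": 1},
    {"dx": 0,"dy": 0,"dz": 0,"wx": 0,"wy": 0,"wz": 0,"fingers": 1},
    {"dx": 0,"dy": 0,"dz": 0,"wx": 0,"wy": 0,"wz": 0,"fingers": 0.35},
    {"dx": 0,"dy": 0,"dz": 0,"wx": 0,"wy": 0,"wz": 0,"fingers": 0.2},
    {"dx": 0,"dy": 0,"dz": 0,"wx": 0,"wy": 0,"wz": 0,"fingers": 0},
  ],
)

```text
clock: 33.38
eef_pos: [614.5, 244.1, 44.8]
tool_rot: [1.571, 0.629, 0.524]
force: [0.2, 0.6, -0.5]
width: 83.6
```

Call:
servo_tool(
  rows=[
    {"dx": 0,"dy": 0,"dz": 0,"wx": 0,"wy": 0,"wz": 0,"fingers": 0},
    {"dx": 0,"dy": 0,"dz": 0,"wx": 0,"wy": 0,"wz": 0,"fingers": 0},
  ],
)

```text
clock: 33.62
eef_pos: [614.4, 244.1, 45.0]
tool_rot: [1.571, 0.629, 0.524]
force: [0.0, -0.4, -0.6]
width: 85.4
```

```bash
python3 - <<'E'
from path import *
save('wrist','w17.png');save('side','s17.png');s,p,R=st();q=s['qpos'].copy();print(s['clock'],p,s['width'],s['force'])
im=cv2.imread('pics/s17.png');cv2.imwrite('pics/s17z.png',cv2.resize(im[250:400,190:350],None,fx=4,fy=4,interpolation=2))
# retreat options
for dr in (-R[:,0],np.array([-np.cos(np.pi/6)*.7,-.5*.7,.7]),np.array([0,0,1.])):
  for n in (40,80,120):
    rows,P,C=mk(p,R,[(p+dr*n*k/6,R) for k in range(1,7)],0);qs,_,_=simrows(q,p,R,rows);print(dr.round(2),n,np.linalg.norm(FKL(qs[-1])[0]-P).round(1),np.minimum(qs-LO,HI-qs).min(0).round(2))
E
```

```text
33.725 [614.35257814 244.06105909  45.00820004] 85.51912470812127 [ 0.38800509  0.07131053 -0.24238991]
[-0.7  -0.4   0.59] 40 1.4 [2.28 0.91 0.64 0.   0.7  0.5  1.91]
[-0.7  -0.4   0.59] 80 48.9 [2.28 0.91 0.62 0.   0.66 0.43 1.86]
[-0.7  -0.4   0.59] 120 93.9 [2.28 0.91 0.59 0.   0.6  0.37 1.8 ]
[-0.61 -0.35  0.7 ] 40 0.0 [2.28 0.91 0.63 0.01 0.7  0.52 1.91]
[-0.61 -0.35  0.7 ] 80 39.4 [2.28 0.91 0.6  0.   0.65 0.48 1.88]
[-0.61 -0.35  0.7 ] 120 79.7 [2.28 0.91 0.57 0.   0.59 0.45 1.84]
[0. 0. 1.] 40 0.0 [2.26 0.91 0.62 0.07 0.68 0.57 1.94]
[0. 0. 1.] 80 0.0 [2.25 0.91 0.57 0.06 0.61 0.57 1.94]
[0. 0. 1.] 120 0.0 [2.22 0.91 0.54 0.06 0.54 0.57 1.94]
```

View pics/w17.png

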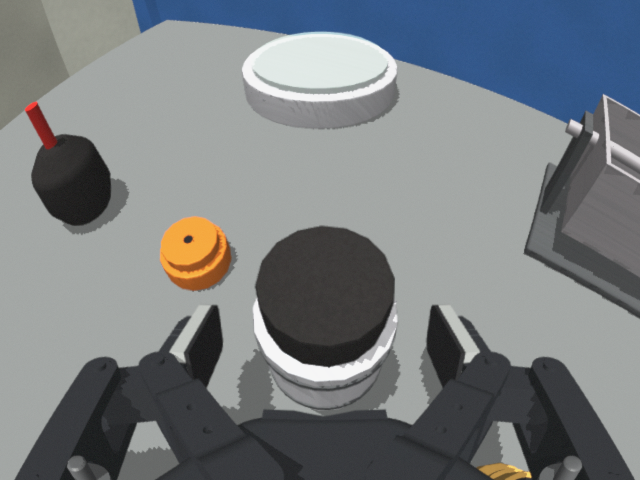

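View pics/s17z.png

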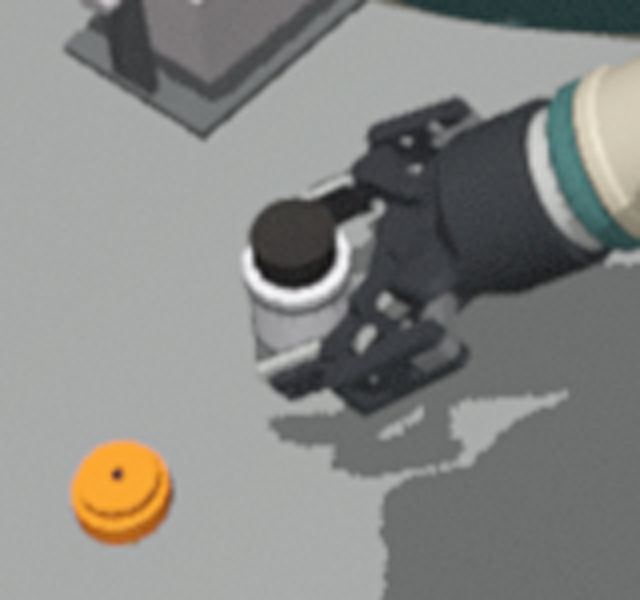

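The eyepiece stands free between the open fingers. Backing off straight up.

Call:
servo_tool(
  rows=[
    {"dx": -0.008,"dy": 0.011,"dz": 0,"wx": 0,"wy": 0,"wz": 0,"fingers": 0},
    {"dx": -0.016,"dy": 0.022,"dz": 0,"wx": 0,"wy": 0,"wz": 0,"fingers": 0},
    {"dx": -0.02,"dy": 0.0275,"dz": 0,"wx": 0,"wy": 0,"wz": 0,"fingers": 0},
    {"dx": -0.02,"dy": 0.0275,"dz": 0,"wx": 0,"wy": 0,"wz": 0,"fingers": 0},
    {"dx": -0.02,"dy": 0.0275,"dz": 0,"wx": 0,"wy": 0,"wz": 0,"fingers": 0},
  ],
)

```text
clock: 34.35
eef_pos: [614.3, 243.8, 153.7]
tool_rot: [1.571, 0.629, 0.524]
force: [0.4, 0.3, 0.2]
width: 85.3
```

Call:
servo_tool(
  rows=[
    {"dx": -0.02,"dy": 0.0275,"dz": 0,"wx": 0,"wy": 0,"wz": 0,"fingers": 0},
    {"dx": 0,"dy": 0,"dz": 0,"wx": 0,"wy": 0,"wz": 0,"fingers": 0},
    {"dx": 0,"dy": 0,"dz": 0,"wx": 0,"wy": 0,"wz": 0,"fingers": 0},
  ],
)

```text
clock: 34.72
eef_pos: [614.1, 244.2, 177.6]
tool_rot: [1.572, 0.629, 0.525]
force: [-0.3, 0.5, -0.1]
width: 85.5
```

```bash
python3 - <<'E'
from h import *
s,p,R=st();print(s['clock'],p,s['force'],np.abs(s['qd']).max())
save('wrist','w18.png');save('side','s18.png');save('top','t18.png')
print([(round(d['conf'],2),np.round(d['point'],1),atz('wrist',d['point'],102).round(1)) for d in ctrl.mark_of('eyepiece','wrist')[:1]])
im=cv2.imread('pics/s18.png');cv2.imwrite('pics/s18z.png',cv2.resize(im[180:400,150:450],None,fx=2.6,fy=2.6,interpolation=2))
im=cv2.imread('pics/t18.png');cv2.imwrite('pics/t18z.png',cv2.resize(im[200:300,130:400],None,fx=2.9,fy=2.9,interpolation=2))
E
```

```text
34.725 [614.07062478 244.1922493  177.5596279 ] [-0.29964497  0.48978538 -0.06736988] 0.024111993540656584
[(0.56, array([326.9, 391.4]), array([599.9, 234.1, 102. ]))]
```

View pics/s18z.png

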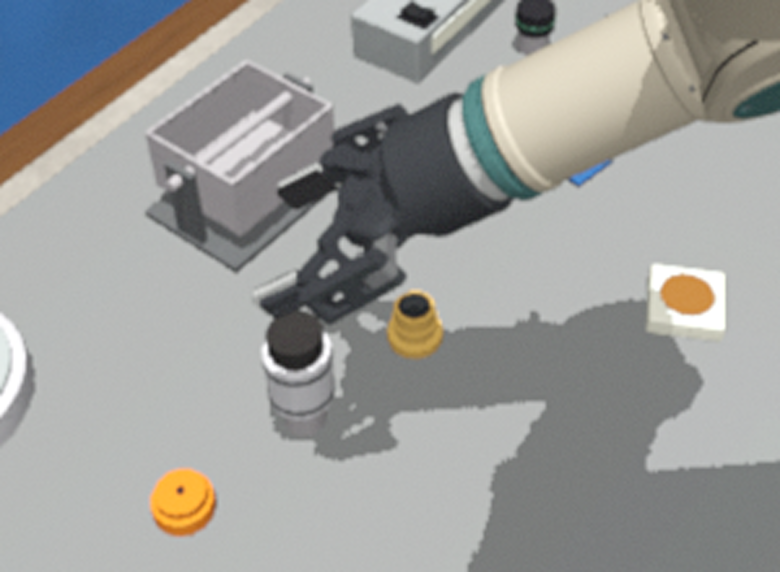

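View pics/t18z.png

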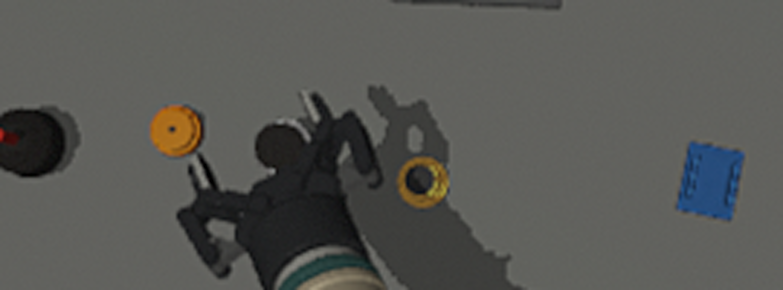

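View pics/w18.png

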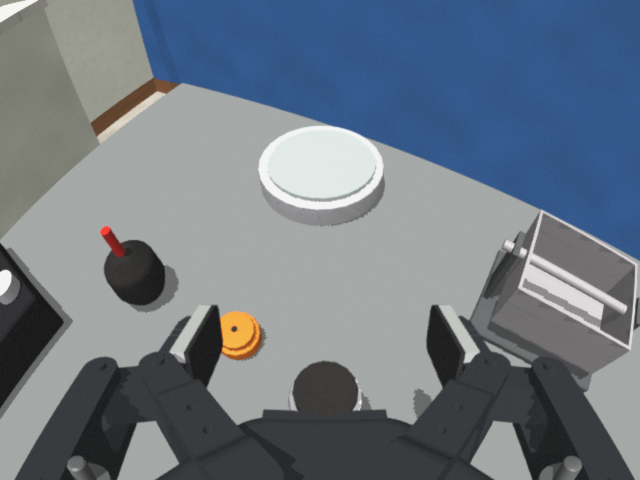

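The eyepiece stands upright: side view shows the eyecup up at (295,338) in the crop, barrel down. Cap, T-adapter and cradle haven't moved, and the arm is clear. Handing in.

```bash
python3 -c "
from h import *
print(atz('top',(226.6,250),102).round(1), ctrl.read_state()['clock']); print(ctrl.finish_job())"
```

```text
[599.6 232.6 102. ] 34.925
the job is handed in; nothing more can be done
None
```

I laid the eyepiece lengthwise on both cradle rails, barrel outward, and let go. I then regrasped it and set it gently on the bench, chrome barrel down, between the orange cap and the brass T-adapter. The job was handed in at 34.9 s.

**Last checks:**
- **Standing:** the side and top pictures showed the eyepiece upright and free. The gripper was open and clear above it, with about zero contact force. The bench contact before release was about 8 N.
- **Position:** the eyepiece axis measured (599.6, 232.6) mm from the top camera and (599.9, 234.1) mm from the wrist camera. The intended midpoint was about (598.6, 234.7) mm.
- **Surroundings:** in the final pictures I saw no movement of the cap, T-adapter, cradle, bin, rocker, filter case, short eyepiece or blower. I did not recheck the driver after the second lift from the cradle.

**Disagreements:**
- **T-adapter position:** the cameras differed by 4–8 mm, so the true midpoint is uncertain by about 2–3 mm. Compared within the top camera and the side camera separately, the eyepiece was about 1 mm from the midpoint just before release.
- **First move calls:** the first four calls were refused for missing keys and moved nothing.
- **Joint limit:** on the first approach the wrist tilt stopped at a joint limit. Joint 6 read 1.981 rad against the stated 1.98, so I used a shallower tilt.

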